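# Take down a height set-up and return the setting blocks to their case

### The job

The rail on its two stacks of setting blocks has been marked, so take the set-up down without dropping anything. Lay the beech rail in the felt-lined wooden tray, and put each of the four anodised blocks into the pocket of the block case whose floor has its colour. Everything must lie flat on the floor of its own place and be let go.

Things in the scene. Friction and masses are not known exactly. Their poses are not given: they have to be found in the camera images.
- red_block: Loose aluminium setting block, anodised red with bare ends, 90 x 36 x 40 mm (own x, y, z; the 36 mm sides are the ones to grip across), about 350 g. Origin: centre of its underside, z up. At the start it stands on the aluminium plate with the black block on it.
- blue_block: Loose aluminium setting block, anodised blue with bare ends, 84 x 36 x 35 mm (own x, y, z; the 36 mm sides are the ones to grip across), about 290 g. Origin: centre of its underside, z up. At the start it stands on the aluminium plate with the gold block on it.
- gold_block: Loose aluminium setting block, anodised gold-yellow with bare ends, 70 x 32 x 25 mm (own x, y, z; the 32 mm sides are the ones to grip across), about 150 g. Origin: centre of its underside, z up. At the start it lies on the blue block, under one end of the rail.
- black_block: Loose aluminium setting block, anodised black with bare ends, 64 x 32 x 20 mm (own x, y, z; the 32 mm sides are the ones to grip across), about 110 g. Origin: centre of its underside, z up. At the start it lies on the red block, under one end of the rail.
- beech_rail: Loose beech rail end, 45 x 138 x 45 mm (own x, y, z), 170 g: body 118 mm long (own y -49 to +69 mm), tenon 12 mm thick at its -y end. Origin: centre of its underside, z up. At the start it bridges the gold and black blocks: two stacks, each 60 mm high, about 84 mm apart along the rail, on a fixed 12 mm aluminium plate. The blocks' ends show on both sides of it.
- red_pocket: Fixed grey insert, 116 x 78 mm, one of four (2 by 2) in a low grey case with a 13 mm rim; its pocket's floor is red: the place of the red block, lengthwise. Origin: centre of the insert's underside, 3 mm above the table; x along the pocket. Floor 98 x 44 mm, 3 mm above the origin; walls 8 mm deep, leaning out to a mouth of 106 x 52 mm.
- blue_pocket: Fixed grey insert, 116 x 78 mm, one of four (2 by 2) in a low grey case with a 13 mm rim; its pocket's floor is blue: the place of the blue block, lengthwise. Origin: centre of the insert's underside, 3 mm above the table; x along the pocket. Floor 92 x 44 mm, 3 mm above the origin; walls 8 mm deep, leaning out to a mouth of 100 x 52 mm.
- gold_pocket: Fixed grey insert, 116 x 78 mm, one of four (2 by 2) in a low grey case with a 13 mm rim; its pocket's floor is gold-yellow: the place of the gold-yellow block, lengthwise. Origin: centre of the insert's underside, 3 mm above the table; x along the pocket. Floor 78 x 40 mm, 3 mm above the origin; walls 8 mm deep, leaning out to a mouth of 86 x 48 mm.
- black_pocket: Fixed grey insert, 116 x 78 mm, one of four (2 by 2) in a low grey case with a 13 mm rim; its pocket's floor is black: the place of the black block, lengthwise. Origin: centre of the insert's underside, 3 mm above the table; x along the pocket. Floor 72 x 40 mm, 3 mm above the origin; walls 8 mm deep, leaning out to a mouth of 80 x 48 mm.
- rail_tray: Fixed shallow beech tray with a grey felt floor, the rail's place, 85 x 178 mm outside, 14 mm high. Origin: centre of its underside, on the table; own y along its long side, z up. Felt floor 55 x 148 mm, 5 mm above the origin; walls 9 mm deep, leaning out to a mouth of 63 x 156 mm. The rail lies lengthwise, tenon at either end. A vice 113 mm high stands between it and the plate.

How it is judged (in metres and radians):
At the end, for the whole second after the job is handed in: The rail lies upright side up on the felt of the tray and each block flat on the floor of the pocket of its colour: centres within 10 mm, lying along the tray or pocket within 0.2 rad, level within 0.08 rad, no more than 3 mm above the floor, at rest and released (horizontal distance between beech_rail and rail_tray below 0.01 m and z of beech_rail in the frame of rail_tray below 0.008 m and angle between each of beech_rail, red_block, blue_block, gold_block, black_block's own z axis and vertical below 0.08 rad and angle between the y axis of beech_rail and the y axis of rail_tray, either way round below 0.2 rad and linear speed of each of beech_rail, red_block, blue_block, gold_block, black_block below 0.02 m/s and contact force between each of beech_rail, red_block, blue_block, gold_block, black_block and the fingers below 0.1 N and horizontal distance between red_block and red_pocket below 0.01 m and z of red_block in the frame of red_pocket below 0.006 m and angle between the x axis of red_block and the x axis of red_pocket, either way round below 0.2 rad and horizontal distance between blue_block and blue_pocket below 0.01 m and z of blue_block in the frame of blue_pocket below 0.006 m and angle between the x axis of blue_block and the x axis of blue_pocket, either way round below 0.2 rad and horizontal distance between gold_block and gold_pocket below 0.01 m and z of gold_block in the frame of gold_pocket below 0.006 m and angle between the x axis of gold_block and the x axis of gold_pocket, either way round below 0.2 rad and horizontal distance between black_block and black_pocket below 0.01 m and z of black_block in the frame of black_pocket below 0.006 m and angle between the x axis of black_block and the x axis of black_pocket, either way round below 0.2 rad); the robot touches nothing.
It fails at once if the rail is dropped (it flies faster than 0.8 m/s, a fall of about 3 cm, with no finger on it) (linear speed of beech_rail above 0.8 m/s and contact force between beech_rail and the fingers below 0.1 N).
It fails at once if the red block is dropped (it flies faster than 0.8 m/s, a fall of about 3 cm, with no finger on it) (linear speed of red_block above 0.8 m/s and contact force between red_block and the fingers below 0.1 N).
It fails at once if the blue block is dropped (it flies faster than 0.8 m/s, a fall of about 3 cm, with no finger on it) (linear speed of blue_block above 0.8 m/s and contact force between blue_block and the fingers below 0.1 N).
It fails at once if the gold-yellow block is dropped (it flies faster than 0.8 m/s, a fall of about 3 cm, with no finger on it) (linear speed of gold_block above 0.8 m/s and contact force between gold_block and the fingers below 0.1 N).
It fails at once if the black block is dropped (it flies faster than 0.8 m/s, a fall of about 3 cm, with no finger on it) (linear speed of black_block above 0.8 m/s and contact force between black_block and the fingers below 0.1 N).
It also fails if it takes over 144 s, if anything falls off the work surface, if the arm or the gripper's body presses on something with over 40 N, if the wrist force passes 120 N, or if a joint passes its speed limit or range.

### The arm

A 6-joint arm with a two-finger parallel gripper is mounted at the origin on a cart in front of the work surface, level with it; the furniture and walls round the work are solid. World frame = base frame: x ahead of the robot, y to its left, z up, the work surface at z = 0. Lengths are in mm, angles in rad, forces in N, time in s.
With the tool pointing down it reaches from about 300 to 875 mm from the base axis. Payload 6.4 kg.
Tool frame: the origin (TCP) lies on the centre line of the jaws, within the pads' length; the fingertips stand 8 mm ahead of it and the grasp point (between the pads) lies 11 mm behind it; z points along the fingers, y is the direction in which the jaws open and shut (so a half turn about z gives the same grasp; the last joint's range is limited). The gripper opens to 85 mm and grips with 20 to 120 N. Pads are 22 mm wide; open, the fingers measure 114 mm over their backs; the gripper's body (76 mm by 85 mm) begins 54 mm behind the grasp point. The pads swing forward as they close: fully open they stand 13 mm farther back than shut.
Start: joints at [-1.391, 0.181, 1.607, -0, 1.354, -0.206], TCP at [216.39, -532.744, 216.688] pointing down, gripper open.
Joint ranges: [-2.99, 2.99], [-0.89, 2.07], [0.3, 2.58], [-1.14, 4.28], [0, 2.63], [-3.12, 3.12]. Speed limits (rad/s): [2.57, 2.57, 3.01, 3.14, 3.14, 3.14].

### API

Orientations are given as a unit quaternion [w, x, y, z].
In Python, from cell import sensors, optics, env, models gives the robot as it stands.
- The arm moves only by the tool step_arm, never from a script. Its argument "deltas" is a list of rows, each an object of numbers: "x", "y", "z": the shift along the tool's x, y, z in cm; "rx", "ry", "rz": the turn, a rotation vector about the tool's x, y, z in degrees; "gripper": the closure in counts, from 0 (fully open) to 255 (shut). A call has 1 to 10 rows; each row is the pose to reach, as a shift and turn from the pose commanded when the call began, along the tool's axes at that moment; what a row does not reach only later rows make up. A row lasts 1/12 s, in which the tool goes at most 41.7 mm and 7.16 degrees, less where a joint would pass 70% of its speed; a pose out of reach is approached as far as the arm can. A call with a gripper value outside its range is refused whole. The fingers move at their own pace and stop on an object; "squeeze" is the grip in N (left out, the last holds). Time passes only in rows, so rows that repeat a pose let the fingers close. It gives the time, the measured TCP pose, the force and the opening at its end, in the units of the state.
- sensors.read_state(): the state, without advancing time (a new reading comes with each control period).
- optics.camera(name): name is "scene" or "top" or "wrist"; returns a dict with "image" (480x640x3 uint8, red, green, blue), "z_map" (480x640 float32, mm along the optical axis (not along the pixel's ray), 0 where there is no reading), "vfov" (degrees; the focal length in pixels is half the picture's height over the tangent of half this angle, whatever the lens; pixels are square), "cx", "cy" (the principal point, pixels), "xyz" and "attitude" of the camera in the world. Camera axes: x right, y up, looking along -z (the intrinsics and any distortion apply to the point x, -y, -z); pixel columns grow to the right and rows downward; lengths in mm; the calibration is good to about 2 mm. A picture is of the moment at which its call begins.
- env.hand_in(): hands the job in, once; it reports no verdict.
Trained networks look in the newest picture that a camera, given by its name, has taken for a name from the list of things; names that differ only in an ending like _2 or _b are one class to them, and where a whole thing is asked for, a point or a joint stands for the part that bears it (a point fixed in the world has none). Each returns a list of dicts, best first, with "score" (0 to 1); they miss things now and then, are a little off and sometimes report something else, mostly with a low value. They report only what shows in the picture. A call takes as long as a camera call.
- models.look_for(camera, query): "centre" ([row, column] in pixels, amid what is visible of it).
The state is a dict: "t": time; "joints": joint angles; "qvel": joint speeds; "joint_torque": joint torques, N m; "ee_pos": TCP position; "ee_rot": TCP orientation; "wrist_force": force on the tool from outside, world axes, zero at the start; "moment": the same for the moment, N m; "finger_gap": opening from 0.0 (shut) to 1.0 (fully open).
Only numpy, scipy, OpenCV 4.12 (cv2) and the standard library are available. Lean on these libraries where they do the work, as an engineer would, in place of code of your own. Each camera call takes 0.05 s, during which the arm holds its last target.

## Working session

There is one attempt and no reset: what is moved stays moved. The work goes in short steps, Python scripts to look and compute and a tool call to move; the robot and the scene stay as the last step left them, time stands still between calls to the robot, and variables do not carry over. Pictures are saved under pics/ and viewed, and the job is handed in when it is done.

Besides the shell and the picture viewer there is one more tool, called after ">>>" as name(argument=value, ...) on one line, values as JSON. step_arm: Moves the arm, as the interface text tells. Its arguments: {"type":"object","properties":{"deltas":{"type":"array"},"squeeze":{"type":"number"}},"required":["deltas"]}

```bash
ls; mkdir -p pics
cat > h.py <<'E'
import numpy as np, cv2
from cell import sensors, optics, env, models
from scipy.spatial.transform import Rotation as R
def q2m(q): return R.from_quat([q[1],q[2],q[3],q[0]]).as_matrix()
def cam(n,save=None):
    c=optics.camera(n)
    if save: cv2.imwrite('pics/'+save,cv2.cvtColor(c['image'],cv2.COLOR_RGB2BGR))
    return c
def cloud(c):
    h,w=c['z_map'].shape; f=h/2/np.tan(np.radians(c['vfov'])/2)
    v,u=np.mgrid[0:h,0:w]; z=c['z_map']
    P=np.stack([(u-c['cx'])/f*z,-(v-c['cy'])/f*z,-z],-1)
    return P@q2m(c['attitude']).T+np.array(c['xyz'])
E
python3 - <<'E'
from h import *
s=sensors.read_state(); print(s)
for n in ['scene','top','wrist']:
    c=cam(n,n+'1.png'); print(n,{k:v for k,v in c.items() if k not in('image','z_map')})
    np.save(n+'1.npy',cloud(c)); np.save(n+'1i.npy',c['image'])
    if n!='wrist':
        for q in ['red_block','blue_block','gold_block','black_block','beech_rail','red_pocket','blue_pocket','gold_pocket','black_pocket','rail_tray']:
            P=cloud(c)
            for d in models.look_for(n,q)[:2]:
                r,k=map(int,d['centre']); print(q,round(d['score'],2),r,k,P[r,k].round())
E
```

```text
pics
{'t': 0.0, 'joints': array([-1.39131792e+00,  1.81566194e-01,  1.60802578e+00,  2.29391441e-05,
        1.35382866e+00, -2.06321212e-01]), 'qvel': array([-0.00121549, -0.00053098, -0.0009098 , -0.00020745, -0.00071356,
        0.00137911]), 'joint_torque': array([-1.48017993e-03, -4.44874191e+01, -3.51335120e+01, -5.83077217e-04,
        8.92473880e-03, -5.44016970e-06]), 'ee_pos': array([ 216.27564191, -532.13112826,  215.76146738]), 'ee_rot': array([-9.13756033e-04,  9.81452518e-01,  1.91703207e-01,  2.34640377e-05]), 'wrist_force': array([ 0.54268974, -0.96513204, -0.14025182]), 'moment': array([-0.03478815, -0.03458256,  0.03485179]), 'finger_gap': 0.9997763103320565}
scene {'vfov': 54.040607215188516, 'cx': 330.81376793939427, 'cy': 243.06109360352167, 'xyz': array([-173.96524486, -962.57384018,  633.05596899]), 'attitude': array([ 0.80365165,  0.50717861, -0.15557855, -0.26964644])}
red_block 0.68 301 441 [ 561. -366.   34.]
blue_block 0.58 314 418 [ 473. -378.   42.]
gold_block 0.78 304 420 [ 478. -377.   65.]
gold_block 0.67 316 420 [ 475. -382.   38.]
black_block 0.54 2
[... 485 characters left out ...]
-0.70227637])}
red_block 0.58 207 425 [ 560. -288.   47.]
blue_block 0.66 236 436 [ 484. -316.   50.]
gold_block 0.39 233 440 [ 490. -320.   76.]
beech_rail 0.79 213 451 [ 537. -340.  114.]
red_pocket 0.65 213 185 [542. 351.  11.]
red_pocket 0.32 254 209 [433. 285.   2.]
blue_pocket 0.63 254 208 [432. 286.  11.]
blue_pocket 0.37 218 278 [532. 100.   5.]
gold_pocket 0.68 211 211 [549. 282.   5.]
black_pocket 0.82 259 181 [419. 360.   2.]
rail_tray 0.59 221 278 [523. 100.   8.]
wrist {'vfov': 58.445791936536416, 'cx': 319.5608669447835, 'cy': 245.76569875555043, 'xyz': array([ 294.70544904, -500.50439857,  374.4022845 ]), 'attitude': array([ 0.81787967, -0.13776331,  0.09303405, -0.55085277])}
```

View pics/scene1.png

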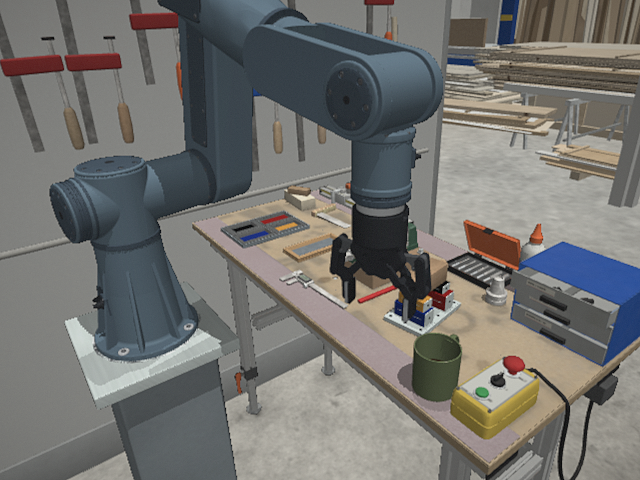

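View pics/top1.png

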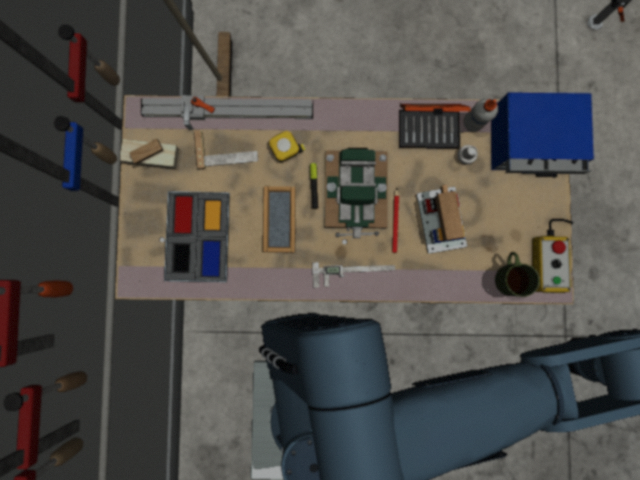

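View pics/wrist1.png

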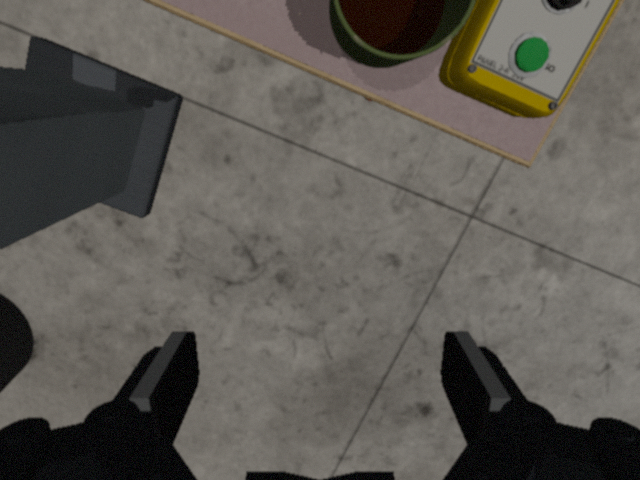

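The top view shows the rail and stacks at about (row 215, col 447), the tray at (219, 280) with the vice between them at (190, 357), and the case at (235, 197). The wrist camera sees only the bench edge.

Run:
```python
from h import *
P=np.load('top1.npy'); I=np.load('top1i.npy')
cv2.imwrite('pics/top1z.png',cv2.resize(cv2.cvtColor(I[140:300,150:480],cv2.COLOR_RGB2BGR),None,fx=2.4,fy=2.4,interpolation=cv2.INTER_CUBIC))
def rect(m,name):
    p=P[m][:,:2].astype(np.float32); r=cv2.minAreaRect(p); print(name,len(p),np.round(r[0],1),np.round(r[1],1),round(r[2],1),P[m][:,2].mean().round(1))
reg=np.zeros(P.shape[:2],bool); reg[170:270,405:480]=1
rect(reg&(abs(P[...,2]-117)<8),'rail')
H=cv2.cvtColor(I,cv2.COLOR_RGB2HSV)
case=np.zeros_like(reg); case[185:285,160:235]=1
print([ (n,H[r,c]) for n,r,c in [('red',213,185),('gold',211,211),('blue',254,208),('black',259,181),('grey',235,197),('felt',221,278)]])
h,s,v=[H[...,i].astype(int) for i in range(3)]
rect(case&((h<8)|(h>172))&(s>140),'red');rect(case&(h>10)&(h<28)&(s>150)&(v>120),'gold')
rect(case&(h>105)&(h<130)&(s>150),'blue')
m=(case&(v<30)).astype(np.uint8); m=cv2.morphologyEx(m,cv2.MORPH_OPEN,np.ones((5,5)))>0
rect(m,'black')
tr=np.zeros_like(reg); tr[180:258,258:300]=1
m=(tr&(s<50)).astype(np.uint8); m=cv2.morphologyEx(m,cv2.MORPH_OPEN,np.ones((3,3)))>0
rect(m,'felt')
pl=np.zeros_like(reg); pl[170:270,405:480]=1
m=reg&(abs(P[...,2]-12)<5); rect(m,'plate')
vi=np.zeros_like(reg); vi[140:245,315:390]=1
m=vi&(P[...,2]>60); print('vice', P[m].min(0),P[m].max(0))
c=P[185:285,160:235]; print(np.percentile(c[...,2],[5,50,95]))
```

```text
rail 883 [ 542.5 -337.4] [137.5  47.8] 10.0 118.4
[('red', array([  1, 222, 107], dtype=uint8)), ('gold', array([ 19, 200, 161], dtype=uint8)), ('blue', array([114, 216,  98], dtype=uint8)), ('black', array([90, 64,  8], dtype=uint8)), ('grey', array([120,   9,  58], dtype=uint8)), ('felt', array([99, 28, 90], dtype=uint8))]
red 619 [438.  216.4] [433.9 101. ] 54.4 13.1
gold 402 [442.9 170.9] [359.6  77.2] 48.5 16.0
blue 580 [413.6 179.8] [347.1  93.8] 85.3 16.4
black 422 [407.2 193.9] [374.8  75.4] 84.8 12.2
felt 1147 [473.5  83.6] [269.4  83.9] 13.8 15.4
plate 1130 [ 533.6 -341.5] [270.1 199.7] 0.2 11.4
vice [ 352.69483499 -183.9825466    60.00090922] [ 710.90592269   10.68123457 1541.27406298]
[-0.74380564 10.24265416 19.77194363]
```

View pics/top1z.png

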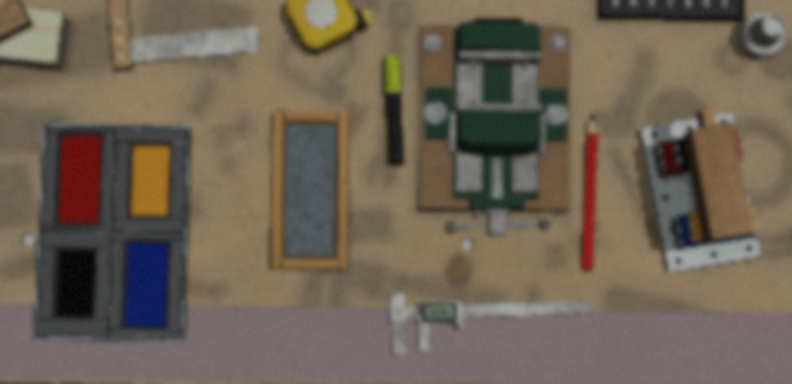

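```bash
cat >> h.py <<'E'
def plane(c,uv,z):
    "pixels (col,row) -> world at height z"
    uv=np.asarray(uv,float).reshape(-1,2); f=240/np.tan(np.radians(c['vfov'])/2)
    d=np.c_[(uv[:,0]-c['cx'])/f,-(uv[:,1]-c['cy'])/f,-np.ones(len(uv))]@q2m(c['attitude']).T
    o=np.array(c['xyz']); return o+d*((z-o[2])/d[:,2])[:,None]
def mrect(c,m,z,name):
    m=cv2.morphologyEx(m.astype(np.uint8),cv2.MORPH_OPEN,np.ones((3,3),np.uint8))
    n,l,st,ce=cv2.connectedComponentsWithStats(m)
    if n<2: print(name,'none');return
    k=1+np.argmax(st[1:,4]); v,u=np.where(l==k)
    q=plane(c,np.c_[u,v],z)[:,:2].astype(np.float32); r=cv2.minAreaRect(q)
    a=r[2]; w,h=r[1]
    if w<h: a+=90
    a=(a+90)%180-90
    print(name,len(u),'c',np.round(r[0],1),'mean',q.mean(0).round(1),'size',np.round(sorted(r[1]),1),'long-axis deg',round(a,1),'px',ce[k].round())
    return r
E
python3 - <<'E'
from h import *
c=cam('top'); I=c['image']; P=cloud(c); Z=P[...,2]; ok=c['z_map']>0
H=cv2.cvtColor(I,cv2.COLOR_RGB2HSV);h,s,v=[H[...,i].astype(int) for i in range(3)]
def box(a,b,d,e):
    m=np.zeros(ok.shape,bool); m[a:b,d:e]=1; return m
case=box(185,285,160,235)
reg=box(170,270,405,480)
mrect(c,reg&ok&(abs(Z-117)<10),117,'rail')
mrect(c,reg&ok&(abs(Z-72)<8),72,'z72')
mrect(c,case&((h<8)|(h>172))&(s>140)&(v>50),6,'red')
mrect(c,case&(h>10)&(h<28)&(s>150)&(v>100),6,'gold')
mrect(c,case&(h>105)&(h<130)&(s>150)&(v>40),6,'blue')
mrect(c,case&(v<30),6,'black')
mrect(c,case&(v<75)&(v>35)&(s<60),12,'case')
mrect(c,box(180,258,258,300)&(s<50),5,'felt')
vi=box(140,245,315,390)&ok&(Z>50); print('vice',P[vi].min(0),P[vi].max(0))
E
```

```text
rail 908 c [ 541.2 -336.4] mean [ 534.1 -338. ] size [ 48.4 135.5] long-axis deg 9.9 px [451. 214.]
z72 50 c [ 569.  -306.6] mean [ 568.3 -306. ] size [10.3 28.8] long-axis deg -0.5 px [434. 203.]
red 614 c [540.  357.9] mean [539.3 357.5] size [45.7 98. ] long-axis deg 0.6 px [183. 214.]
gold 441 c [538.2 277.4] mean [538.6 278.2] size [40.6 76.7] long-axis deg 1.5 px [212. 215.]
blue 574 c [421.9 279.1] mean [421.9 279.3] size [44.2 91.8] long-axis deg -0.6 px [211. 258.]
black 421 c [422.4 358.4] mean [422.1 358.6] size [40.9 73.6] long-axis deg -1.4 px [181. 258.]
case 2709 c [481.  317.4] mean [477.  318.9] size [167.9 231.4] long-axis deg 0.6 px [196. 237.]
felt 1147 c [529.6  97.8] mean [529.5  97.7] size [ 54.2 146.9] long-axis deg 0.8 px [279. 219.]
vice [ 476.63461927 -188.14831903   50.01584033] [711.65740415 -24.99122364 124.65679948]
```

```bash
cat >> h.py <<'E'
def plan(x,y,z,yaw):
    s=sensors.read_state(); M=q2m(s['ee_rot']); p=np.array(s['ee_pos'])
    a=np.radians(yaw); T=np.array([[np.cos(a),np.sin(a),0],[np.sin(a),-np.cos(a),0],[0,0,-1]]).astype(float)
    d=M.T@(np.array([x,y,z])-p)/10; rv=np.degrees(R.from_matrix(M.T@T).as_rotvec())
    n=max(np.linalg.norm(d)/4.17,np.linalg.norm(rv)/7.16)
    print('PLAN to',x,y,z,yaw,'xyz cm',d.round(2),'rot deg',rv.round(1),'rows',round(n,1))
def st():
    s=sensors.read_state(); M=q2m(s['ee_rot'])
    print('t',round(s['t'],2),'p',s['ee_pos'].round(1),'yaw',np.degrees(np.arctan2(M[1,0],M[0,0])).round(2),'zax',M[:,2].round(3),'F',s['wrist_force'].round(1),'gap',round(s['finger_gap'],3),'j6',s['joints'][5].round(2))
    return s
E
python3 - <<'E'
from h import *
s=st(); c=cam('wrist'); M=q2m(s['ee_rot']); 
print('cam in tool',M.T@(c['xyz']-s['ee_pos'])); print('axes in tool',(M.T@q2m(c['attitude'])).round(3))
plan(400,-360,330,10)
E
```

```text
t 1.2 p [ 216.4 -532.7  216.7] yaw 22.11 zax [-0.  0. -1.] F [-0.2  0.7  0.7] gap 1.001 j6 -0.21
cam in tool [  84.69141673   -0.39063291 -157.71668582]
axes in tool [[-0.001  0.945  0.328]
 [ 1.     0.     0.001]
 [ 0.     0.328 -0.945]]
PLAN to 400 -360 330 10 xyz cm [ 23.51  -9.1  -11.33] rot deg [-0.  -0.  12.1] rows 6.6
```

Run:
```python
from h import *
plan(575,-330,300,10)
```

```text
PLAN to 575 -330 300 10 xyz cm [40.86 -5.29 -8.33] rot deg [-0.  -0.  12.1] rows 10.1
```

>>> step_arm(deltas=[{"x":4,"z":-4},{"x":40.9,"y":-5.3,"z":-8.3,"rz":12.1},{"x":40.9,"y":-5.3,"z":-8.3,"rz":12.1},{"x":40.9,"y":-5.3,"z":-8.3,"rz":12.1},{"x":40.9,"y":-5.3,"z":-8.3,"rz":12.1},{"x":40.9,"y":-5.3,"z":-8.3,"rz":12.1},{"x":40.9,"y":-5.3,"z":-8.3,"rz":12.1},{"x":40.9,"y":-5.3,"z":-8.3,"rz":12.1},{"x":40.9,"y":-5.3,"z":-8.3,"rz":12.1},{"x":40.9,"y":-5.3,"z":-8.3,"rz":12.1}])

```text
invalid input at $.deltas[0]: expected keys x, y, z, rx, ry, rz, gripper
```

>>> step_arm(deltas=[{"x":0},{"x":0},{"x":0}])

```text
invalid input at $.deltas[0]: expected keys x, y, z, rx, ry, rz, gripper
```

Run:
```python
from h import *
st(); c=cam('wrist','w2.png'); P=cloud(c); Z=P[...,2]; ok=c['z_map']>0; st()
for q in ['red_block','blue_block','gold_block','black_block','beech_rail']:
    for d in models.look_for('wrist',q)[:2]:
        r,k=map(int,d['centre']); print(q,round(d['score'],2),r,k,P[r,k].round())
mrect(c,ok&(abs(Z-117)<9),117,'rail'); mrect(c,ok&(abs(Z-72)<9),72,'72')
np.savez('w2.npz',P=P,I=c['image'])
```

```text
t 1.25 p [ 216.4 -532.7  216.7] yaw 22.1 zax [ 0.  0. -1.] F [ 0.1 -0.  -0.2] gap 1.0 j6 -0.21
t 1.3 p [ 216.4 -532.8  216.7] yaw 22.11 zax [-0. -0. -1.] F [ 0.1 -0.8 -0.4] gap 0.999 j6 -0.21
rail none
72 704 c [ 370.4 -618.2] mean [ 370.6 -618. ] size [19.  19.6] long-axis deg -89.5 px [533.  54.]
```

View pics/w2.png

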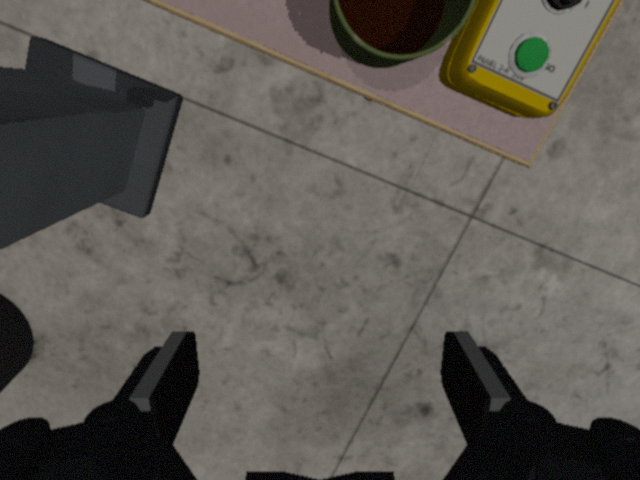

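All keys are required in every row, so the move was refused and the picture is unchanged.

>>> step_arm(deltas=[{"x":4,"y":0,"z":-3,"rx":0,"ry":0,"rz":0,"gripper":0},{"x":40.9,"y":-5.3,"z":-8.3,"rx":0,"ry":0,"rz":12.1,"gripper":0},{"x":40.9,"y":-5.3,"z":-8.3,"rx":0,"ry":0,"rz":12.1,"gripper":0},{"x":40.9,"y":-5.3,"z":-8.3,"rx":0,"ry":0,"rz":12.1,"gripper":0},{"x":40.9,"y":-5.3,"z":-8.3,"rx":0,"ry":0,"rz":12.1,"gripper":0},{"x":40.9,"y":-5.3,"z":-8.3,"rx":0,"ry":0,"rz":12.1,"gripper":0},{"x":40.9,"y":-5.3,"z":-8.3,"rx":0,"ry":0,"rz":12.1,"gripper":0},{"x":40.9,"y":-5.3,"z":-8.3,"rx":0,"ry":0,"rz":12.1,"gripper":0},{"x":40.9,"y":-5.3,"z":-8.3,"rx":0,"ry":0,"rz":12.1,"gripper":0},{"x":40.9,"y":-5.3,"z":-8.3,"rx":0,"ry":0,"rz":12.1,"gripper":0}])

```text
t: 2.38
ee_pos: [567.2, -334.0, 298.4]
ee_rot: [0.0, 0.996, 0.087, 0.0]
wrist_force: [0.2, -0.5, 0.6]
finger_gap: 0.998
```

Run:
```python
from h import *
st(); plan(575,-330,300,10)
```

```text
t 2.38 p [ 567.2 -334.   298.4] yaw 10.01 zax [ 0. -0. -1.] F [ 0.2 -0.5  0.6] gap 0.998 j6 0.68
PLAN to 575 -330 300 10 xyz cm [ 0.84 -0.26 -0.16] rot deg [ 0. -0.  0.] rows 0.2
```

Run:
```python
from h import *
for i in range(5): c=cam('wrist')
st(); c=cam('wrist','w3.png'); P=cloud(c); Z=P[...,2]; ok=c['z_map']>0; st()
for q in ['red_block','blue_block','gold_block','black_block','beech_rail']:
    for d in models.look_for('wrist',q)[:2]:
        r,k=map(int,d['centre']); print(q,round(d['score'],2),r,k,P[r,k].round())
mrect(c,ok&(abs(Z-117)<9),117,'rail'); mrect(c,ok&(abs(Z-72)<9),72,'72')
import pickle; pickle.dump(c,open('w3.pkl','wb'))
```

```text
t 2.63 p [ 565.5 -335.2  297.5] yaw 10.05 zax [-0.001  0.    -1.   ] F [-0.8  0.1 -0.5] gap 1.001 j6 0.68
t 2.68 p [ 564.9 -335.8  297.4] yaw 9.98 zax [-0.001  0.    -1.   ] F [ 0.2 -0.6  0.7] gap 1.0 j6 0.68
red_block 0.76 168 304 [ 586. -317.   64.]
red_block 0.53 267 343 [ 518. -363.  117.]
blue_block 0.6 250 347 [ 510. -372.   50.]
gold_block 0.8 269 348 [ 500. -374.   74.]
gold_block 0.2 233 319 [ 544. -338.  117.]
beech_rail 0.67 232 317 [ 545. -336.  118.]
rail 7624 c [ 542.2 -336.7] mean [ 538.9 -337.2] size [ 44.9 137.5] long-axis deg 10.2 px [317. 237.]
72 5242 c [ 607.2 -142.9] mean [ 603.9 -141.9] size [ 42.2 170.7] long-axis deg 0.1 px [105. 111.]
```

View pics/w3.png

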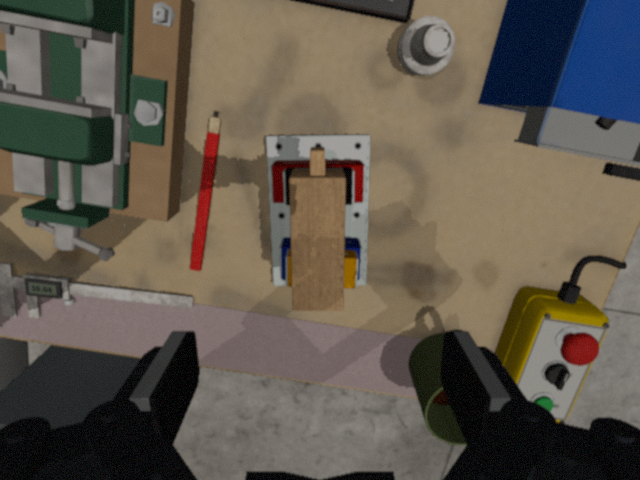

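Rail spans rows 150–310 at col 317, with its tenon at the far (+x) end. The measured size 45 x 137.5 matches. Centre is (542, -337), yaw 10.2°. I'll grasp at the body centre.

Run:
```python
from h import *
plan(534,-338,88,10.2)
```

```text
PLAN to 534 -338 88 10.2 xyz cm [-3.05 -0.36 21.  ] rot deg [-0.   0.  -0.3] rows 5.1
```

>>> step_arm(deltas=[{"x":-3.05,"y":-0.36,"z":8,"rx":0,"ry":0,"rz":-0.2,"gripper":0},{"x":-3.05,"y":-0.36,"z":8,"rx":0,"ry":0,"rz":-0.2,"gripper":0},{"x":-3.05,"y":-0.36,"z":12,"rx":0,"ry":0,"rz":-0.2,"gripper":0},{"x":-3.05,"y":-0.36,"z":15,"rx":0,"ry":0,"rz":-0.2,"gripper":0},{"x":-3.05,"y":-0.36,"z":15,"rx":0,"ry":0,"rz":-0.2,"gripper":0},{"x":-3.05,"y":-0.36,"z":15,"rx":0,"ry":0,"rz":-0.2,"gripper":0}])

```text
t: 3.43
ee_pos: [533.6, -336.8, 146.7]
ee_rot: [-0.001, 0.996, 0.088, -0.001]
wrist_force: [0.6, 0.1, 0.9]
finger_gap: 0.998
```

Run:
```python
from h import *
c=cam('wrist','w4.png'); st(); plan(534,-338,88,10.2)
```

```text
t 3.48 p [ 535.2 -338.   149.4] yaw 10.17 zax [ 0.001 -0.001 -1.   ] F [ 0.5 -0.   0.6] gap 0.997 j6 0.64
PLAN to 534 -338 88 10.2 xyz cm [-0.12 -0.03  6.14] rot deg [ 0.1 -0.  -0. ] rows 1.5
```

View pics/w4.png

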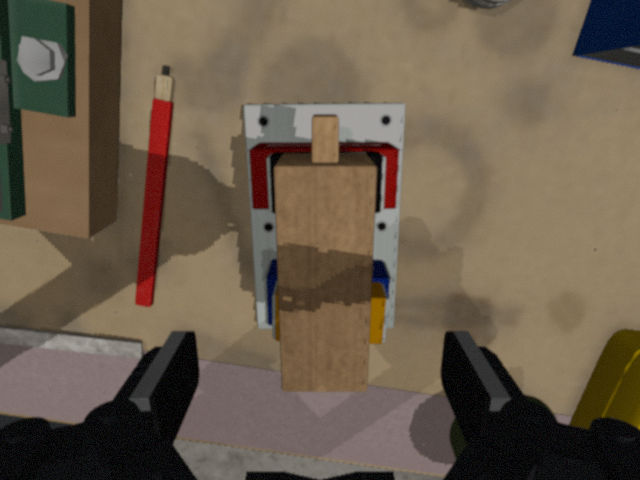

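The rail (col ~325) lies centred between the fingers (cols 197 and 443). I'll go down and close.

>>> step_arm(deltas=[{"x":-0.1,"y":0,"z":3,"rx":0,"ry":0,"rz":0,"gripper":0},{"x":-0.1,"y":0,"z":6,"rx":0,"ry":0,"rz":0,"gripper":0},{"x":-0.1,"y":0,"z":6,"rx":0,"ry":0,"rz":0,"gripper":0},{"x":-0.1,"y":0,"z":6,"rx":0,"ry":0,"rz":0,"gripper":60},{"x":-0.1,"y":0,"z":6,"rx":0,"ry":0,"rz":0,"gripper":60},{"x":-0.1,"y":0,"z":6,"rx":0,"ry":0,"rz":0,"gripper":90},{"x":-0.1,"y":0,"z":6,"rx":0,"ry":0,"rz":0,"gripper":110},{"x":-0.1,"y":0,"z":6,"rx":0,"ry":0,"rz":0,"gripper":255},{"x":-0.1,"y":0,"z":6,"rx":0,"ry":0,"rz":0,"gripper":255},{"x":-0.1,"y":0,"z":6,"rx":0,"ry":0,"rz":0,"gripper":255}], squeeze=40)

```text
t: 4.32
ee_pos: [535.3, -338.6, 90.7]
ee_rot: [0.002, 0.996, 0.089, 0.001]
wrist_force: [-0.8, -0.3, 6.2]
finger_gap: 0.514
```

Run:
```python
from h import *
st()
```

```text
t 4.32 p [ 535.3 -338.6   90.7] yaw 10.21 zax [ 0.003 -0.003 -1.   ] F [-0.8 -0.3  6.2] gap 0.514 j6 0.64
```

>>> step_arm(deltas=[{"x":0,"y":0,"z":0,"rx":0,"ry":0,"rz":0,"gripper":255},{"x":0,"y":0,"z":-0.5,"rx":0,"ry":0,"rz":0,"gripper":255},{"x":0,"y":0,"z":-1,"rx":0,"ry":0,"rz":0,"gripper":255},{"x":0,"y":0,"z":-2,"rx":0,"ry":0,"rz":0,"gripper":255},{"x":0,"y":0,"z":-4,"rx":0,"ry":0,"rz":0,"gripper":255},{"x":0,"y":0,"z":-7,"rx":0,"ry":0,"rz":0,"gripper":255},{"x":0,"y":0,"z":-10,"rx":0,"ry":0,"rz":0,"gripper":255},{"x":0,"y":0,"z":-13,"rx":0,"ry":0,"rz":0,"gripper":255},{"x":0,"y":0,"z":-16,"rx":0,"ry":0,"rz":0,"gripper":255},{"x":0,"y":0,"z":-18,"rx":0,"ry":0,"rz":0,"gripper":255}])

```text
t: 5.15
ee_pos: [534.6, -337.9, 272.6]
ee_rot: [0.002, 0.996, 0.089, 0.002]
wrist_force: [0.4, -1.1, -1.4]
finger_gap: 0.516
```

Run:
```python
from h import *
for i in range(4):c=cam('wrist')
c=cam('wrist','w5.png'); st(); plan(521,97,280,0.5)
```

```text
t 5.4 p [ 533.3 -336.8  266.7] yaw 10.2 zax [-0.001  0.001 -1.   ] F [ 0.  -0.2 -1.5] gap 0.511 j6 0.64
PLAN to 521 97 280 0.5 xyz cm [  6.47 -42.92  -1.27] rot deg [-0.1  0.1  9.7] rows 10.4
```

View pics/w5.png

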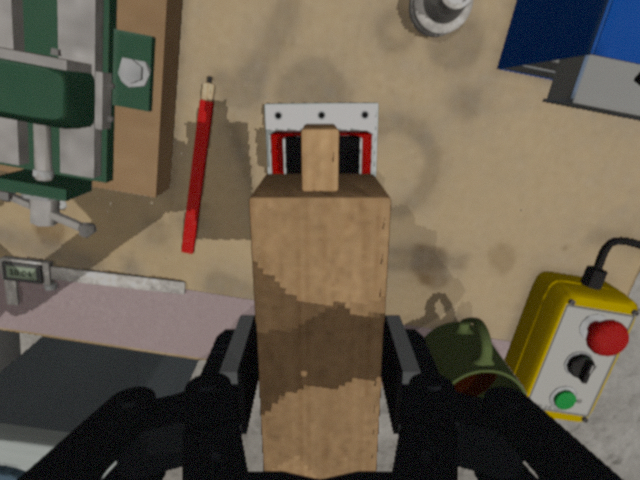

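Rail is held straight and level in the jaws. Before travelling I'll check its height relative to the TCP.

Run:
```python
from h import *
s=st();c=cam('wrist'); P=cloud(c)
for r in (210,260,320,380,440): print(r,P[r,320].round(1),P[r,280].round(1),P[r,360].round(1))
plan(521.5,97.8,280,0.5)
```

```text
t 5.4 p [ 533.3 -336.8  266.7] yaw 10.2 zax [-0.001  0.001 -1.   ] F [ 0.  -0.2 -1.5] gap 0.511 j6 0.64
210 [ 583.4 -327.5  292.8] [ 581.6 -315.1  294.6] [ 585.6 -339.9  292.6]
260 [ 567.4 -330.3  294.5] [ 564.6 -317.5  293.2] [ 569.8 -343.   294.9]
320 [ 545.6 -334.3  294.1] [ 543.2 -320.8  294.1] [ 548.4 -347.6  294.8]
380 [ 520.8 -338.7  293.1] [ 518.2 -324.4  293. ] [ 523.8 -352.9  293.6]
440 [ 494.7 -343.4  294. ] [ 492.9 -328.3  294.9] [ 497.2 -358.5  293.8]
PLAN to 521.5 97.8 280 0.5 xyz cm [  6.55 -42.96  -1.3 ] rot deg [-0.1  0.1  9.7] rows 10.4
```

>>> step_arm(deltas=[{"x":0.5,"y":-2,"z":-0.5,"rx":0,"ry":0,"rz":0.5,"gripper":255},{"x":1.0,"y":-5,"z":-1,"rx":0,"ry":0,"rz":1,"gripper":255},{"x":1.5,"y":-9,"z":-1.3,"rx":0,"ry":0,"rz":2,"gripper":255},{"x":2,"y":-13,"z":-1.3,"rx":0,"ry":0,"rz":3,"gripper":255},{"x":2.6,"y":-17,"z":-1.3,"rx":0,"ry":0,"rz":4,"gripper":255},{"x":3.2,"y":-21,"z":-1.3,"rx":0,"ry":0,"rz":5,"gripper":255},{"x":3.8,"y":-25,"z":-1.3,"rx":0,"ry":0,"rz":6,"gripper":255},{"x":4.4,"y":-29,"z":-1.3,"rx":0,"ry":0,"rz":7,"gripper":255},{"x":5,"y":-33,"z":-1.3,"rx":0,"ry":0,"rz":8,"gripper":255},{"x":5.6,"y":-37,"z":-1.3,"rx":0,"ry":0,"rz":9,"gripper":255}])

```text
t: 6.28
ee_pos: [522.0, 38.7, 279.0]
ee_rot: [-0.0, 1.0, 0.01, -0.002]
wrist_force: [0.9, -0.5, -1.6]
finger_gap: 0.514
```

Run:
```python
from h import *
for i in range(5): c=cam('wrist','w6.png')
st(); plan(521.5,97.8,140,0.5)
```

```text
t 6.53 p [522.8  36.8 279.5] yaw 1.27 zax [-0.003 -0.    -1.   ] F [-0.1 -0.9 -1.9] gap 0.513 j6 1.39
PLAN to 521.5 97.8 140 0.5 xyz cm [ 0.04 -6.11 13.95] rot deg [0.  0.1 0.8] rows 3.7
```

View pics/w6.png

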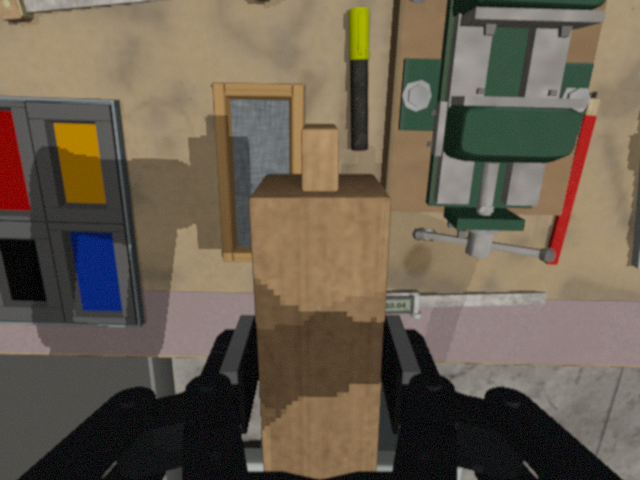

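The tray is at (170, 258), with the case at left, partly in view. I'll refine the targets from here.

```bash
cat >> h.py <<'E'
def places(c,cols=(0,640)):
    H=cv2.cvtColor(c['image'],cv2.COLOR_RGB2HSV);h,s,v=[H[...,i].astype(int) for i in range(3)]
    m=np.zeros(h.shape,bool); m[:,cols[0]:cols[1]]=1
    mrect(c,m&((h<8)|(h>172))&(s>140)&(v>40),6,'red')
    mrect(c,m&(h>10)&(h<28)&(s>180)&(v>80),6,'gold')
    mrect(c,m&(h>105)&(h<130)&(s>150)&(v>40),6,'blue')
    mrect(c,m&(v<30),6,'black')
    return h,s,v
E
python3 - <<'E'
from h import *
c=cam('wrist'); h,s,v=places(c,(0,150))
m=np.zeros(h.shape,bool); m[85:260,215:310]=1
print([ (h[r,k],s[r,k],v[r,k]) for r,k in ((130,270),(200,245),(130,300),(200,222))])
m2=m&(s<70); mrect(c,m2,5,'felt')
m3=m&(s>=90); mrect(c,m3,14,'wood')
E
```

```text
red 1987 c [535.9 342.2] mean [531.1 347.4] size [ 28.1 102.5] long-axis deg -12.6 px [ 10. 169.]
gold 3169 c [537.4 278.1] mean [538.6 278.1] size [40.1 78.5] long-axis deg -0.3 px [ 79. 163.]
blue 3138 c [420.  279.2] mean [421.5 279.1] size [43.9 92.2] long-axis deg -0.7 px [ 95. 271.]
black 7113 c [197.4 329.9] mean [184.  304.6] size [143.4 188.2] long-axis deg -88.8 px [104. 444.]
[(np.int64(90), np.int64(11), np.int64(111)), (np.int64(96), np.int64(17), np.int64(77)), (np.int64(17), np.int64(123), np.int64(158)), (np.int64(17), np.int64(134), np.int64(114))]
felt 5597 c [528.7  97.6] mean [551.9 101.8] size [ 55.9 148.4] long-axis deg 0.3 px [255. 153.]
wood 10296 c [529.7  94.6] mean [522.7  90.6] size [ 93.4 172.8] long-axis deg 0.8 px [266. 183.]
```

>>> step_arm(deltas=[{"x":0,"y":-2,"z":0,"rx":0,"ry":0,"rz":0.8,"gripper":255},{"x":0,"y":-5,"z":1,"rx":0,"ry":0,"rz":0.8,"gripper":255},{"x":0,"y":-6.1,"z":3,"rx":0,"ry":0,"rz":0.8,"gripper":255},{"x":0,"y":-6.1,"z":6,"rx":0,"ry":0,"rz":0.8,"gripper":255},{"x":0,"y":-6.1,"z":9,"rx":0,"ry":0,"rz":0.8,"gripper":255},{"x":0,"y":-6.1,"z":12,"rx":0,"ry":0,"rz":0.8,"gripper":255},{"x":0,"y":-6.1,"z":15,"rx":0,"ry":0,"rz":0.8,"gripper":255},{"x":0,"y":-6.1,"z":18,"rx":0,"ry":0,"rz":0.8,"gripper":255},{"x":0,"y":-6.1,"z":20,"rx":0,"ry":0,"rz":0.8,"gripper":255},{"x":0,"y":-6.1,"z":20,"rx":0,"ry":0,"rz":0.8,"gripper":255}])

```text
t: 7.42
ee_pos: [518.3, 96.0, 75.7]
ee_rot: [-0.0, 1.0, 0.002, -0.005]
wrist_force: [-1.3, -0.5, -0.9]
finger_gap: 0.512
```

Run:
```python
from h import *
for i in range(5): c=cam('wrist','w7.png')
st(); plan(521,97.7,24.5,0.5)
```

```text
t 7.67 p [523.9  97.1  82.9] yaw 0.35 zax [ 0.003 -0.    -1.   ] F [ 0.9  0.5 -0.3] gap 0.514 j6 1.52
PLAN to 521 97.7 24.5 0.5 xyz cm [-0.31 -0.07  5.84] rot deg [ 0.  -0.2 -0.1] rows 1.4
```

View pics/w7.png

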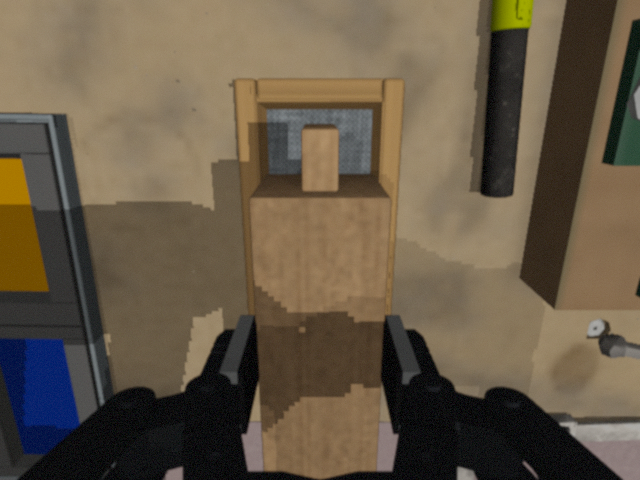

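>>> step_arm(deltas=[{"x":-0.2,"y":0,"z":1,"rx":0,"ry":0,"rz":0,"gripper":255},{"x":-0.2,"y":0,"z":2,"rx":0,"ry":0,"rz":0,"gripper":255},{"x":-0.2,"y":0,"z":3,"rx":0,"ry":0,"rz":0,"gripper":255},{"x":-0.2,"y":0,"z":4,"rx":0,"ry":0,"rz":0,"gripper":255},{"x":-0.2,"y":0,"z":4.5,"rx":0,"ry":0,"rz":0,"gripper":255},{"x":-0.2,"y":0,"z":4.5,"rx":0,"ry":0,"rz":0,"gripper":255},{"x":-0.2,"y":0,"z":4.5,"rx":0,"ry":0,"rz":0,"gripper":255},{"x":-0.2,"y":0,"z":4.5,"rx":0,"ry":0,"rz":0,"gripper":255}])

```text
t: 8.33
ee_pos: [520.5, 97.7, 36.1]
ee_rot: [0.0, 1.0, 0.004, 0.0]
wrist_force: [-0.2, -0.8, -1.9]
finger_gap: 0.514
```

Run:
```python
from h import *
for i in range(3): c=cam('wrist'); st()
cam('wrist','w8.png'); st(); plan(521,97.7,24,0.5)
m=abs(cloud(c)[...,2]-cloud(c)[300,320,2])<8; m[:, :230]=0;m[:,410:]=0; mrect(c,m,cloud(c)[300,320,2],'rail')
```

```text
t 8.38 p [520.7  97.7  36.3] yaw 0.41 zax [ 0.001 -0.    -1.   ] F [-0.5 -0.5 -1.3] gap 0.511 j6 1.52
t 8.43 p [520.7  97.7  36.4] yaw 0.41 zax [ 0.001 -0.    -1.   ] F [ 0.1  0.9 -1. ] gap 0.515 j6 1.52
t 8.48 p [520.7  97.7  36.5] yaw 0.41 zax [ 0.001 -0.    -1.   ] F [ 0.2  0.5 -1.3] gap 0.512 j6 1.52
t 8.53 p [520.7  97.7  36.5] yaw 0.41 zax [ 0.001 -0.    -1.   ] F [ 0.4 -0.2 -1.8] gap 0.509 j6 1.52
PLAN to 521 97.7 24 0.5 xyz cm [ 0.03 -0.    1.25] rot deg [ 0.  -0.1 -0.1] rows 0.3
rail 37527 c [527.2  98.3] mean [528.7  98.3] size [ 61.9 129.2] long-axis deg -7.9 px [319. 325.]
```

View pics/w8.png

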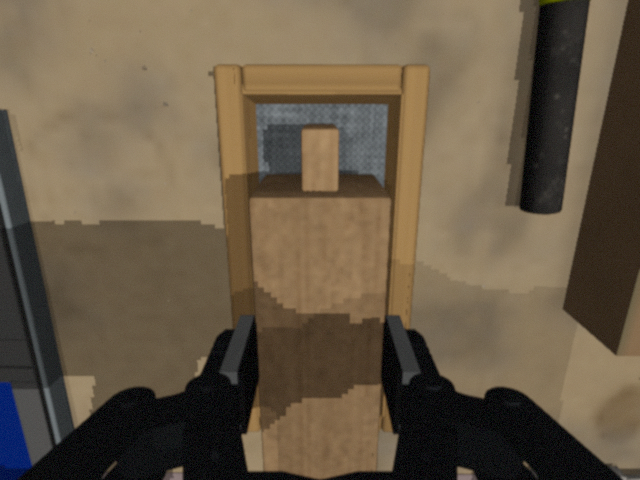

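>>> step_arm(deltas=[{"x":0,"y":0,"z":0.5,"rx":0,"ry":0,"rz":0,"gripper":255},{"x":0,"y":0,"z":1.0,"rx":0,"ry":0,"rz":0,"gripper":255},{"x":0,"y":0,"z":1.2,"rx":0,"ry":0,"rz":0,"gripper":255},{"x":0,"y":0,"z":1.3,"rx":0,"ry":0,"rz":0,"gripper":255},{"x":0,"y":0,"z":1.35,"rx":0,"ry":0,"rz":0,"gripper":255},{"x":0,"y":0,"z":1.35,"rx":0,"ry":0,"rz":0,"gripper":255},{"x":0,"y":0,"z":1.35,"rx":0,"ry":0,"rz":0,"gripper":255}])

```text
t: 9.12
ee_pos: [519.8, 97.7, 23.6]
ee_rot: [0.0, 1.0, 0.004, -0.001]
wrist_force: [-8.6, -0.3, 15.4]
finger_gap: 0.516
```

>>> step_arm(deltas=[{"x":0,"y":0,"z":1.2,"rx":0,"ry":0,"rz":0,"gripper":110},{"x":0,"y":0,"z":1.2,"rx":0,"ry":0,"rz":0,"gripper":90},{"x":0,"y":0,"z":1.2,"rx":0,"ry":0,"rz":0,"gripper":70},{"x":0,"y":0,"z":1.2,"rx":0,"ry":0,"rz":0,"gripper":70},{"x":0,"y":0,"z":1.2,"rx":0,"ry":0,"rz":0,"gripper":70}])

```text
t: 9.53
ee_pos: [520.3, 97.7, 10.5]
ee_rot: [-0.0, 1.0, 0.004, 0.0]
wrist_force: [0.1, 0.1, -0.1]
finger_gap: 0.722
```

Run:
```python
from h import *
c=cam('wrist','w9.png'); st()
```

```text
t 9.58 p [520.4  97.7  10.6] yaw 0.4 zax [ 0.  0. -1.] F [ 0.2  0.8 -0.3] gap 0.718 j6 1.52
```

View pics/w9.png

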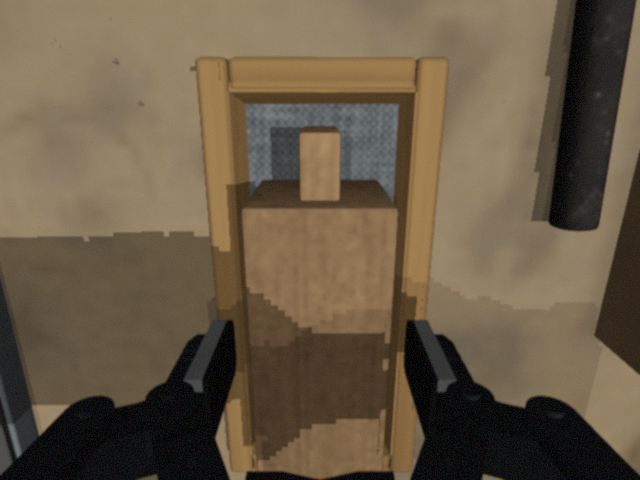

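I mistakenly repeated the 1.2 cm as a new shift, so the TCP went 12 mm lower. The force stayed near zero and the rail sits in the tray. Going straight up now.

>>> step_arm(deltas=[{"x":0,"y":0,"z":-1,"rx":0,"ry":0,"rz":0,"gripper":70},{"x":0,"y":0,"z":-3,"rx":0,"ry":0,"rz":0,"gripper":40},{"x":0,"y":0,"z":-6,"rx":0,"ry":0,"rz":0,"gripper":0},{"x":0,"y":0,"z":-10,"rx":0,"ry":0,"rz":0,"gripper":0},{"x":0,"y":0,"z":-14,"rx":0,"ry":0,"rz":0,"gripper":0},{"x":0,"y":0,"z":-18,"rx":0,"ry":0,"rz":0,"gripper":0},{"x":0,"y":0,"z":-22,"rx":0,"ry":0,"rz":0,"gripper":0},{"x":4,"y":0,"z":-26,"rx":0,"ry":0,"rz":0,"gripper":0},{"x":4,"y":-4,"z":-29,"rx":0,"ry":0,"rz":0,"gripper":0},{"x":4,"y":-8,"z":-30,"rx":0,"ry":0,"rz":0,"gripper":0}])

```text
t: 10.42
ee_pos: [561.8, 163.6, 310.9]
ee_rot: [0.0, 1.0, 0.001, 0.004]
wrist_force: [1.0, 0.1, 0.5]
finger_gap: 0.996
```

Run:
```python
from h import *
for i in range(4): c=cam('wrist','w10.png')
st(); P=cloud(c); Z=P[...,2]; h,s,v=places(c)
m=abs(Z-50)<7; mrect(c,m,50,'rail'); print(Z[m].mean())
m=m=(v<30)
m[300:]=0; mrect(c,m,6,'black2')
plan(565,-330,300,100)
```

```text
t 10.62 p [558.8 165.9 306.1] yaw 0.54 zax [ 0.001 -0.    -1.   ] F [-0.6 -0.4 -0.1] gap 1.0 j6 1.65
red 3640 c [537.5 356.6] mean [539.1 356.5] size [45.  98.9] long-axis deg -0.6 px [147. 197.]
gold 2620 c [536.8 277.2] mean [538.  277.2] size [40.8 78.5] long-axis deg -0.5 px [220. 199.]
blue 2639 c [419.4 278.3] mean [420.7 278.2] size [44.3 91.7] long-axis deg -0.4 px [225. 297.]
black 14676 c [256.3 463.7] mean [217.6 444.6] size [233.7 293.2] long-axis deg -89.4 px [111. 433.]
rail 5056 c [517.   98.9] mean [519.6  98.9] size [ 45.6 118.6] long-axis deg 0.3 px [388. 228.]
48.91623567859549
black2 1031 c [436.5 357. ] mean [436.5 356.9] size [38.3 39.7] long-axis deg -89.4 px [157. 284.]
PLAN to 565 -330 300 100 xyz cm [ 0.16 49.59  0.62] rot deg [  0.1  -0.  -99.5] rows 13.9
```

View pics/w10.png

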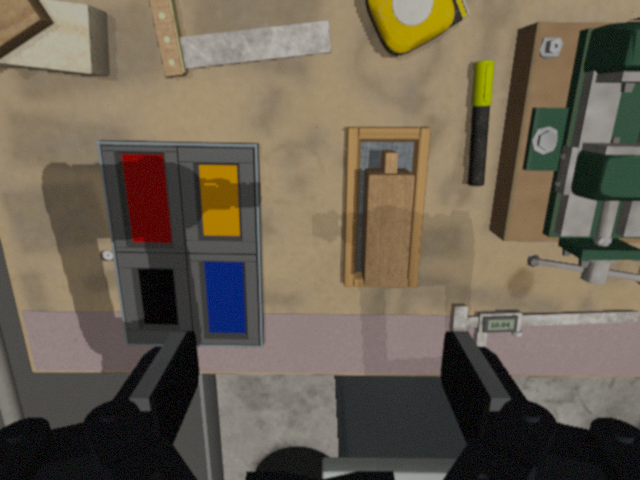

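Rail lies in the tray: body top centre (517, 99) gives the rail centre (527, 99) against the tray's (529, 98), and it is level. Now back to the stacks with yaw 100.

Run:
```python
from h import *
plan(541,-280,290,100)
```

```text
PLAN to 541 -280 290 100 xyz cm [-2.2  44.57  1.62] rot deg [  0.1  -0.  -99.5] rows 13.9
```

>>> step_arm(deltas=[{"x":0,"y":3,"z":0,"rx":0,"ry":0,"rz":-7,"gripper":0},{"x":0,"y":7,"z":0,"rx":0,"ry":0,"rz":-14,"gripper":0},{"x":0,"y":11,"z":0,"rx":0,"ry":0,"rz":-21,"gripper":0},{"x":0,"y":15,"z":0,"rx":0,"ry":0,"rz":-28,"gripper":0},{"x":0,"y":19,"z":0,"rx":0,"ry":0,"rz":-35,"gripper":0},{"x":0,"y":23,"z":0,"rx":0,"ry":0,"rz":-42,"gripper":0},{"x":0,"y":27,"z":0,"rx":0,"ry":0,"rz":-49,"gripper":0},{"x":0,"y":31,"z":0,"rx":0,"ry":0,"rz":-56,"gripper":0},{"x":0,"y":35,"z":0,"rx":0,"ry":0,"rz":-63,"gripper":0},{"x":0,"y":39,"z":0,"rx":0,"ry":0,"rz":-70,"gripper":0}])

```text
t: 11.45
ee_pos: [559.8, -218.3, 304.0]
ee_rot: [-0.001, 0.829, 0.56, -0.001]
wrist_force: [0.3, -1.1, 0.2]
finger_gap: 1.002
```

Run:
```python
from h import *
st(); plan(541,-280,290,100)
```

```text
t 11.45 p [ 559.8 -218.3  304. ] yaw 68.1 zax [-0.002  0.001 -1.   ] F [ 0.3 -1.1  0.2] gap 1.002 j6 -0.19
PLAN to 541 -280 290 100 xyz cm [-6.43  0.56  1.4 ] rot deg [ -0.1  -0.  -31.9] rows 4.5
```

>>> step_arm(deltas=[{"x":-2,"y":0.2,"z":0.5,"rx":0,"ry":0,"rz":-7,"gripper":0},{"x":-4,"y":0.3,"z":1,"rx":0,"ry":0,"rz":-14,"gripper":0},{"x":-6,"y":0.5,"z":1.4,"rx":0,"ry":0,"rz":-21,"gripper":0},{"x":-6.4,"y":0.6,"z":1.4,"rx":0,"ry":0,"rz":-26,"gripper":0},{"x":-6.4,"y":0.6,"z":1.4,"rx":0,"ry":0,"rz":-30,"gripper":0},{"x":-6.4,"y":0.6,"z":1.4,"rx":0,"ry":0,"rz":-30,"gripper":0},{"x":-6.4,"y":0.6,"z":1.4,"rx":0,"ry":0,"rz":-30,"gripper":0}])

```text
t: 12.03
ee_pos: [541.9, -277.7, 290.1]
ee_rot: [-0.001, 0.658, 0.753, -0.0]
wrist_force: [0.2, 0.8, -0.1]
finger_gap: 0.999
```

Run:
```python
from h import *
for i in range(4): c=cam('wrist','w11.png')
st(); P=cloud(c); Z=P[...,2]; h,s,v=[a.astype(int) for a in cv2.split(cv2.cvtColor(c['image'],cv2.COLOR_RGB2HSV))]
near=(np.hypot(P[...,0]-540,P[...,1]+338)<100)
m=near&(abs(Z-72)<7); 
mrect(c,m&(P[...,0]<541),72,'gold'); mrect(c,m&(P[...,0]>541),72,'black')
mrect(c,near&(h>105)&(h<130)&(s>150)&(v>40),47,'blue')
mrect(c,near&((h<8)|(h>172))&(s>140)&(v>40),52,'red')
import pickle; pickle.dump(c,open('w11.pkl','wb'))
```

```text
t 12.23 p [ 542.9 -277.1  291. ] yaw 97.78 zax [-0.  0. -1.] F [-0.5  0.5  0.8] gap 1.003 j6 -0.8
gold 2392 c [ 491.2 -347.6] mean [ 491.  -346.7] size [32.6 71.8] long-axis deg -81.8 px [256. 262.]
black 2207 c [ 571.7 -330.8] mean [ 571.5 -330.1] size [31.9 65.5] long-axis deg -79.4 px [343. 257.]
blue 153 c [ 484.8 -312.6] mean [ 484.7 -312.3] size [ 5.1 33.4] long-axis deg 10.1 px [256. 220.]
red 405 c [ 564.7 -296.9] mean [ 564.2 -295.7] size [13.8 32.9] long-axis deg 10.3 px [340. 215.]
```

View pics/w11.png

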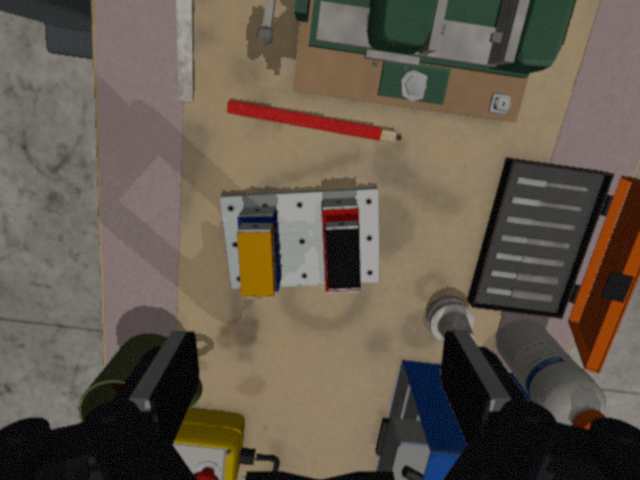

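Gold top is at (256, 262) px and black at (343, 257); both sizes match the given ones. I'll check where the fingertips sit in depth.

Run:
```python
from h import *
import pickle
c=pickle.load(open('w11.pkl','rb')); P=cloud(c); 
T=np.array([542.9,-277.1,291]); 
for (a,b) in ((130,215),(430,520)):
    Q=P[325:420,a:b].reshape(-1,3)-T; Q=Q[(Q[:,2]>-40)&(Q[:,2]<60)&(np.linalg.norm(Q,axis=1)<120)]; print(len(Q),np.percentile(Q[:,2],[0,1,5,25,50]).round(1))
s=st(); plan(572,-330.8,120,100.6)
```

```text
3731 [27.6 29.1 31.9 39.4 46.4]
3900 [26.7 29.  31.9 39.6 46.8]
t 12.23 p [ 542.9 -277.1  291. ] yaw 97.78 zax [-0.  0. -1.] F [-0.5  0.5  0.8] gap 1.003 j6 -0.8
PLAN to 572 -330.8 120 100.6 xyz cm [-5.72  2.16 17.1 ] rot deg [-0.  -0.  -2.8] rows 4.4
```

Run:
```python
from h import *
import pickle
c=pickle.load(open('w11.pkl','rb')); P=cloud(c); s=st(); M=q2m(s['ee_rot']); T=s['ee_pos']
Q=(P-T)@M
for r in range(326,400,8): print(r,[(k,Q[r,k].round(0).tolist()) for k in (150,165,180,192)])
c2=cam('wrist','w11b.png'); I=c2['image'][310:480,90:330]; cv2.imwrite('pics/w11c.png',cv2.resize(cv2.cvtColor(np.clip(I.astype(int)*3,0,255).astype(np.uint8),cv2.COLOR_RGB2BGR),None,fx=3,fy=3))
```

```text
t 12.23 p [ 542.9 -277.1  291. ] yaw 97.78 zax [-0.  0. -1.] F [-0.5  0.5  0.8] gap 1.003 j6 -0.8
326 [(150, [-170.0, -201.0, 290.0]), (165, [-170.0, -183.0, 290.0]), (180, [-169.0, -165.0, 288.0]), (192, [-171.0, -152.0, 292.0])]
334 [(150, [-177.0, -199.0, 283.0]), (165, [-181.0, -185.0, 290.0]), (180, [12.0, -46.0, -34.0]), (192, [10.0, -43.0, -32.0])]
342 [(150, [-177.0, -193.0, 266.0]), (165, [11.0, -49.0, -38.0]), (180, [11.0, -44.0, -39.0]), (192, [7.0, -43.0, -32.0])]
350 [(150, [7.0, -55.0, -37.0]), (165, [12.0, -47.0, -45.0]), (180, [12.0, -43.0, -44.0]), (192, [5.0, -43.0, -33.0])]
358 [(150, [7.0, -54.0, -41.0]), (165, [11.0, -46.0, -48.0]), (180, [10.0, -42.0, -46.0]), (192, [3.0, -43.0, -35.0])]
366 [(150, [12.0, -49.0, -52.0]), (165, [11.0, -45.0, -51.0]), (180, [7.0, -43.0, -45.0]), (192, [-0.0, -43.0, -35.0])]
374 [(150, [11.0, -48.0, -55.0]), (165, [11.0, -44.0, -55.0]), (180, [5.0, -43.0, -46.0]), (192, [-3.0, -43.0, -36.0])]
382 [(150, [12.0, -46.0, -59.0]), (165, [12.0, -42.0, -60.0]), (180, [3.0, -43.0, -48.0]), (192, [-6.0, -43.0, -36.0])]
390 [(150, [11.0, -45.0, -63.0]), (165, [9.0, -43.0, -59.0]), (180, [1.0, -43.0, -49.0]), (192, [-8.0, -43.0, -38.0])]
398 [(150, [12.0, -44.0, -66.0]), (165, [6.0, -43.0, -60.0]), (180, [-1.0, -42.0, -50.0]), (192, [-10.0, -43.0, -38.0])]
```

View pics/w11c.png

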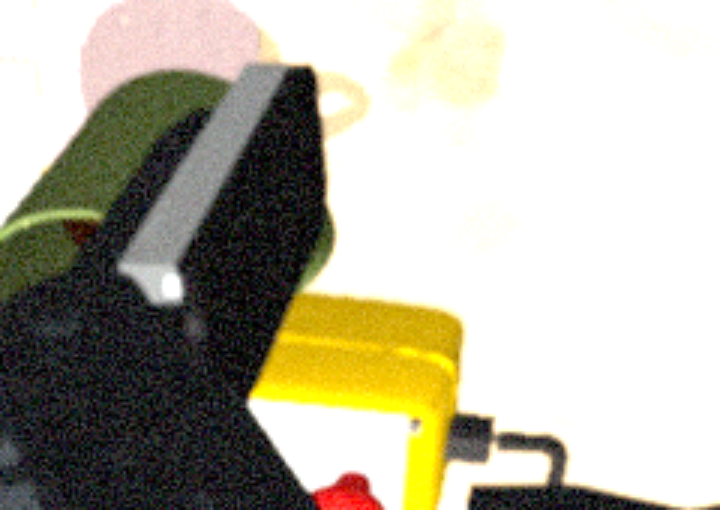

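Surprising: the wrist depth puts the open fingertips ~30 mm behind the TCP, where the description gives about 5 mm. I'll cross-check with the scene camera.

Run:
```python
from h import *
c=cam('scene','s2.png'); s=st(); P=cloud(c); M=q2m(s['ee_rot']); Q=(P-s['ee_pos'])@M
ok=(c['z_map']>0)&(abs(Q[...,1])<65)&(abs(Q[...,0])<20)&(Q[...,2]>-100)&(Q[...,2]<60)
v,u=np.where(ok); q=Q[ok]
for lo,hi in ((-62,-35),(35,62)):
    k=(q[:,1]>lo)&(q[:,1]<hi); z=q[k,2]; print(k.sum(),np.percentile(z,[50,90,97,99,100]).round(1), u[k].mean(),v[k].max())
I=c['image'][v.min()-30:v.max()+60,u.min()-30:u.max()+40]; cv2.imwrite('pics/s2c.png',cv2.resize(cv2.cvtColor(I,cv2.COLOR_RGB2BGR),None,fx=4,fy=4)[:600,:800]); print(v.min(),u.min())
# project hypothetical points
f=240/np.tan(np.radians(c['vfov'])/2); A=q2m(c['attitude'])
for p in ([11,-43,-5],[11,-43,-30],[11,43,-5],[11,43,-30],[0,0,0]):
    w=s['ee_pos']+M@np.array(p,float); d=A.T@(w-c['xyz']); print(p,(c['cx']+f*d[0]/-d[2]).round(),(c['cy']+f*d[1]/d[2]).round())
```

```text
t 12.33 p [ 543.1 -277.   291.1] yaw 97.82 zax [-0. -0. -1.] F [-0.9 -0.2  0.2] gap 1.0 j6 -0.8
311 [-60.1 -35.7 -29.8 -28.2 -27.2] 402.2540192926045 180
301 [-60.1 -34.6 -29.4 -27.9 -26.6] 428.5215946843854 170
136 393
[11, -43, -5] 397.0 188.0
[11, -43, -30] 398.0 177.0
[11, 43, -5] 422.0 179.0
[11, 43, -30] 422.0 168.0
[0, 0, 0] 414.0 186.0
```

View pics/s2c.png

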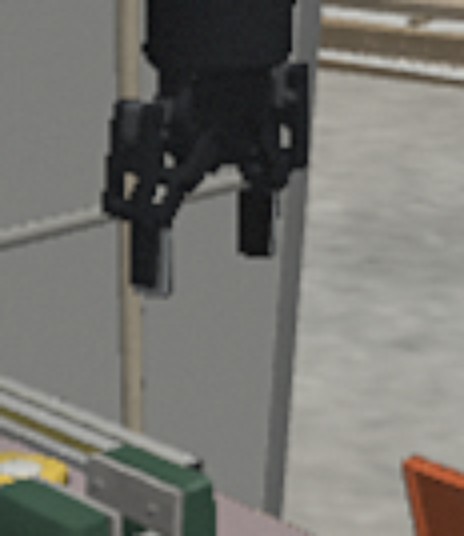

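Both cameras agree: the open fingertips are ~28 mm behind the reported TCP, so the described tip offset is about 23 mm out. The rail was therefore held only near its top. I'll use the measured offset, and pre-close above the black block to measure it there.

>>> step_arm(deltas=[{"x":-2,"y":0.7,"z":3,"rx":0,"ry":0,"rz":-2.8,"gripper":100},{"x":-4,"y":1.4,"z":6,"rx":0,"ry":0,"rz":-2.8,"gripper":100},{"x":-5.7,"y":2.1,"z":9,"rx":0,"ry":0,"rz":-2.8,"gripper":100},{"x":-5.7,"y":2.1,"z":12,"rx":0,"ry":0,"rz":-2.8,"gripper":100},{"x":-5.7,"y":2.1,"z":14,"rx":0,"ry":0,"rz":-2.8,"gripper":100},{"x":-5.7,"y":2.1,"z":16,"rx":0,"ry":0,"rz":-2.8,"gripper":100},{"x":-5.7,"y":2.1,"z":17,"rx":0,"ry":0,"rz":-2.8,"gripper":100},{"x":-5.7,"y":2.1,"z":17,"rx":0,"ry":0,"rz":-2.8,"gripper":100},{"x":-5.7,"y":2.1,"z":17,"rx":0,"ry":0,"rz":-2.8,"gripper":100}])

```text
t: 13.08
ee_pos: [571.9, -330.7, 121.4]
ee_rot: [-0.0, 0.638, 0.77, -0.0]
wrist_force: [0.1, -0.2, -0.0]
finger_gap: 0.607
```

```bash
cat >> h.py <<'E'
def tips(c,s):
    P=cloud(c); M=q2m(s['ee_rot']); Q=(P-s['ee_pos'])@M
    ok=(c['z_map']>0)&(abs(Q[...,1])<62)&(abs(Q[...,0])<14)&(Q[...,2]>-70)&(Q[...,2]<0)
    for sg in(-1,1):
        q=Q[ok&(Q[...,1]*sg>0)]; print('tip',sg,len(q),'z 97/99%',np.percentile(q[:,2],[97,99]).round(1),'inner y',np.percentile(abs(q[:,1]),[1,5]).round(1))
E
python3 - <<'E'
from h import *
for i in range(4): c=cam('wrist','w12.png')
s=st(); tips(c,s); plan(572,-330.8,42,100.6)
P=cloud(c); Z=P[...,2]; near=(np.hypot(P[...,0]-540,P[...,1]+338)<100)
m=near&(abs(Z-72)<7)
mrect(c,m&(P[...,0]<541),72,'gold'); mrect(c,m&(P[...,0]>541),72,'black')
E
```

```text
t 13.28 p [ 572.7 -331.6  123.2] yaw 100.64 zax [ 0.003 -0.002 -1.   ] F [-0.5  0.6  0.5] gap 0.609 j6 -0.89
tip -1 6325 z 97/99% [-24.3 -21.3] inner y [25.6 25.8]
tip 1 6409 z 97/99% [-24.3 -21.4] inner y [25.8 26. ]
PLAN to 572 -330.8 42 100.6 xyz cm [ 0.11 -0.08  8.12] rot deg [0.1 0.1 0. ] rows 1.9
gold 7963 c [ 492.2 -347.9] mean [ 491.9 -346.1] size [33.8 71.2] long-axis deg -81.8 px [162. 266.]
black 6935 c [ 572.  -330.9] mean [ 571.7 -329.6] size [31.8 64.3] long-axis deg -79.4 px [318. 263.]
```

View pics/w12.png

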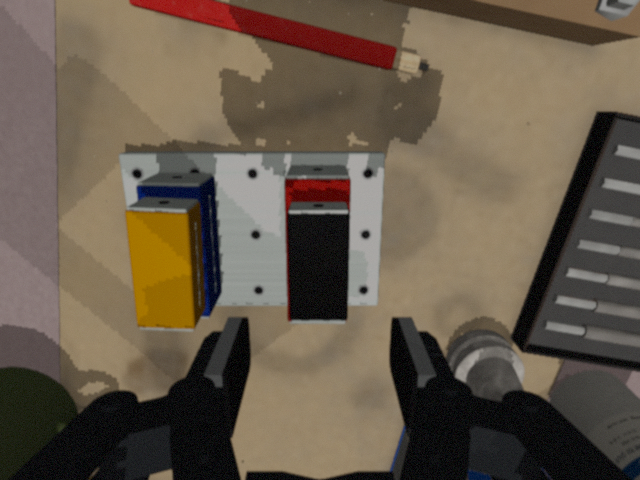

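>>> step_arm(deltas=[{"x":0.1,"y":-0.1,"z":2,"rx":0,"ry":0,"rz":0,"gripper":100},{"x":0.1,"y":-0.1,"z":4,"rx":0,"ry":0,"rz":0,"gripper":100},{"x":0.1,"y":-0.1,"z":6,"rx":0,"ry":0,"rz":0,"gripper":100},{"x":0.1,"y":-0.1,"z":7.5,"rx":0,"ry":0,"rz":0,"gripper":100},{"x":0.1,"y":-0.1,"z":8,"rx":0,"ry":0,"rz":0,"gripper":100},{"x":0.1,"y":-0.1,"z":8,"rx":0,"ry":0,"rz":0,"gripper":100},{"x":0.1,"y":-0.1,"z":8,"rx":0,"ry":0,"rz":0,"gripper":100},{"x":0.1,"y":-0.1,"z":8,"rx":0,"ry":0,"rz":0,"gripper":100}])

```text
t: 13.95
ee_pos: [571.5, -330.9, 42.7]
ee_rot: [0.001, 0.639, 0.77, -0.0]
wrist_force: [0.3, -0.1, 1.2]
finger_gap: 0.61
```

Run:
```python
from h import *
for i in range(3): c=cam('wrist','w13.png')
s=st(); tips(c,s); plan(572,-330.8,42.5,100.6)
```

```text
t 14.1 p [ 571.3 -330.7   42.5] yaw 100.64 zax [ 0.002 -0.001 -1.   ] F [ 0.5  0.4 -0.3] gap 0.613 j6 -0.89
tip -1 9447 z 97/99% [-25.  -20.4] inner y [0.4 2.2]
tip 1 9675 z 97/99% [-25.9 -22.4] inner y [0.7 2.7]
PLAN to 572 -330.8 42.5 100.6 xyz cm [-0.02  0.07  0.  ] rot deg [0.1 0.1 0. ] rows 0.0
```

View pics/w13.png

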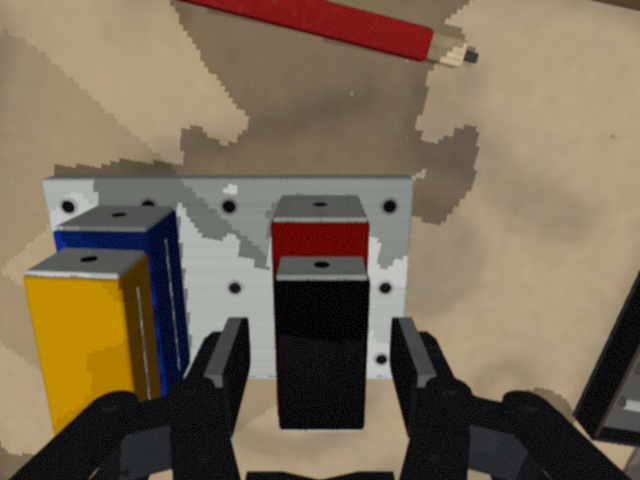

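The black block (cols 277–367) is centred between the jaws. Closing.

>>> step_arm(deltas=[{"x":0,"y":0.05,"z":0,"rx":0,"ry":0,"rz":0,"gripper":130},{"x":0,"y":0.05,"z":0,"rx":0,"ry":0,"rz":0,"gripper":150},{"x":0,"y":0.05,"z":0,"rx":0,"ry":0,"rz":0,"gripper":255},{"x":0,"y":0.05,"z":0,"rx":0,"ry":0,"rz":0,"gripper":255},{"x":0,"y":0.05,"z":0,"rx":0,"ry":0,"rz":0,"gripper":255},{"x":0,"y":0.05,"z":0,"rx":0,"ry":0,"rz":0,"gripper":255}], squeeze=40)

```text
t: 14.6
ee_pos: [571.5, -330.3, 41.8]
ee_rot: [0.001, 0.639, 0.77, 0.0]
wrist_force: [0.1, 0.6, 4.7]
finger_gap: 0.362
```

>>> step_arm(deltas=[{"x":0,"y":0,"z":0,"rx":0,"ry":0,"rz":0,"gripper":255},{"x":0,"y":0,"z":-0.5,"rx":0,"ry":0,"rz":0,"gripper":255},{"x":0,"y":0,"z":-1,"rx":0,"ry":0,"rz":0,"gripper":255},{"x":0,"y":0,"z":-2,"rx":0,"ry":0,"rz":0,"gripper":255},{"x":0,"y":0,"z":-4,"rx":0,"ry":0,"rz":0,"gripper":255},{"x":0,"y":0,"z":-7,"rx":0,"ry":0,"rz":0,"gripper":255},{"x":0,"y":0,"z":-11,"rx":0,"ry":0,"rz":0,"gripper":255},{"x":0,"y":0,"z":-15,"rx":0,"ry":0,"rz":0,"gripper":255},{"x":0,"y":0,"z":-18,"rx":0,"ry":0,"rz":0,"gripper":255},{"x":0,"y":0,"z":-20,"rx":0,"ry":0,"rz":0,"gripper":255}])

```text
t: 15.43
ee_pos: [572.0, -330.8, 246.6]
ee_rot: [0.003, 0.639, 0.77, -0.0]
wrist_force: [1.1, -0.3, -1.1]
finger_gap: 0.363
```

Run:
```python
from h import *
for i in range(3): c=cam('wrist','w14.png')
s=st(); tips(c,s); P=cloud(c); Q=(P-s['ee_pos'])@q2m(s['ee_rot'])
m=(abs(Q[...,1])<12)&(abs(Q[...,0])<30)&(Q[...,2]<0); print('top rel z',np.median(Q[m][:,2]),len(Q[m]), 'x range',np.percentile(Q[m][:,0],[1,99]))
plan(421.5,357.5,240,180)
```

```text
t 15.58 p [ 571.8 -330.6  243.9] yaw 100.64 zax [ 0.004 -0.003 -1.   ] F [-0.8  0.6 -1.6] gap 0.366 j6 -0.89
tip -1 8182 z 97/99% [-30.3 -26.6] inner y [0.6 2.1]
tip 1 8558 z 97/99% [-30.7 -26.9] inner y [0.4 2.1]
top rel z -34.10803792577288 12628 x range [-29.17803857  29.01996475]
PLAN to 421.5 357.5 240 180 xyz cm [70.41 -2.07  0.12] rot deg [ -0.    0.3 -79.4] rows 16.9
```

View pics/w14.png

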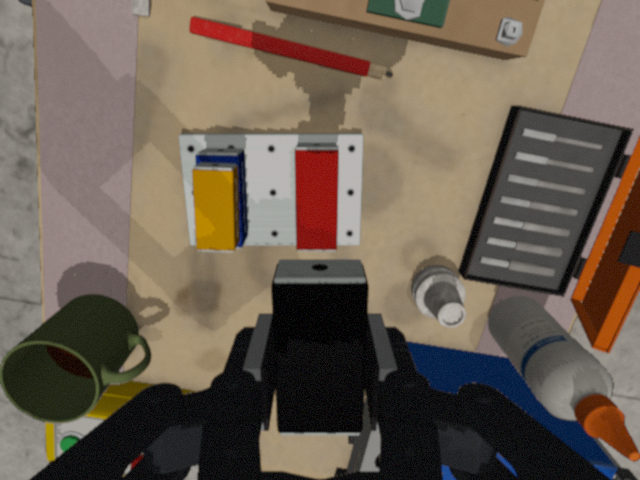

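Black is held level, centred on the TCP. Carrying it over to its pocket.

Run:
```python
from h import *
c=cam('wrist'); P=cloud(c); Z=P[...,2]; h,s,v=[a.astype(int) for a in cv2.split(cv2.cvtColor(c['image'],cv2.COLOR_RGB2HSV))]
near=(np.hypot(P[...,0]-540,P[...,1]+338)<110)
mrect(c,near&(abs(Z-52)<6)&(P[...,0]>530),52,'red')
mrect(c,near&((h<8)|(h>172))&(s>140)&(v>40),52,'red colour')
mrect(c,near&(abs(Z-72)<7),72,'gold')
```

```text
red 4490 c [ 571.  -330.4] mean [ 570.8 -328.9] size [35.9 89.6] long-axis deg -79.6 px [318. 201.]
red colour 3985 c [ 570.9 -331.4] mean [ 570.7 -329.4] size [34.  83.8] long-axis deg -79.7 px [318. 202.]
gold 3564 c [ 491.6 -348.2] mean [ 491.4 -347. ] size [33.  70.7] long-axis deg -81.8 px [215. 211.]
```

>>> step_arm(deltas=[{"x":2,"y":0,"z":0,"rx":0,"ry":0,"rz":-1,"gripper":255},{"x":5,"y":0,"z":0,"rx":0,"ry":0,"rz":-4,"gripper":255},{"x":9,"y":0,"z":0,"rx":0,"ry":0,"rz":-8,"gripper":255},{"x":13,"y":-0.3,"z":0,"rx":0,"ry":0,"rz":-13,"gripper":255},{"x":17,"y":-0.5,"z":0,"rx":0,"ry":0,"rz":-18,"gripper":255},{"x":21,"y":-0.6,"z":0,"rx":0,"ry":0,"rz":-23,"gripper":255},{"x":25,"y":-0.7,"z":0,"rx":0,"ry":0,"rz":-28,"gripper":255},{"x":29,"y":-0.8,"z":0,"rx":0,"ry":0,"rz":-33,"gripper":255},{"x":33,"y":-0.9,"z":0,"rx":0,"ry":0,"rz":-38,"gripper":255},{"x":37,"y":-1,"z":0,"rx":0,"ry":0,"rz":-43,"gripper":255}])

```text
t: 16.47
ee_pos: [490.6, 33.8, 238.5]
ee_rot: [-0.002, 0.31, 0.951, -0.0]
wrist_force: [0.9, 0.6, -0.7]
finger_gap: 0.364
```

Run:
```python
from h import *
st(); plan(421.5,357.5,240,180)
```

```text
t 16.47 p [490.6  33.8 238.5] yaw 143.86 zax [-0.004  0.001 -1.   ] F [ 0.9  0.6 -0.7] gap 0.364 j6 -1.11
PLAN to 421.5 357.5 240 180 xyz cm [24.67 22.07 -0.09] rot deg [ -0.   -0.3 -36.1] rows 7.9
```

>>> step_arm(deltas=[{"x":3,"y":2.7,"z":0,"rx":0,"ry":0,"rz":-5,"gripper":255},{"x":6,"y":5.4,"z":0,"rx":0,"ry":0,"rz":-10,"gripper":255},{"x":9,"y":8,"z":0,"rx":0,"ry":0,"rz":-15,"gripper":255},{"x":12,"y":10.7,"z":0,"rx":0,"ry":0,"rz":-20,"gripper":255},{"x":15,"y":13.4,"z":0,"rx":0,"ry":0,"rz":-25,"gripper":255},{"x":18,"y":16,"z":0,"rx":0,"ry":0,"rz":-30,"gripper":255},{"x":21,"y":18.8,"z":0,"rx":0,"ry":0,"rz":-34,"gripper":255},{"x":23.5,"y":21,"z":0,"rx":0,"ry":0,"rz":-36,"gripper":255},{"x":24.6,"y":22,"z":0,"rx":0,"ry":0,"rz":-36,"gripper":255},{"x":24.6,"y":22,"z":0,"rx":0,"ry":0,"rz":-36,"gripper":255}])

```text
t: 17.3
ee_pos: [422.5, 357.2, 238.2]
ee_rot: [-0.002, 0.001, 1.0, -0.001]
wrist_force: [-0.2, 0.4, -1.6]
finger_gap: 0.363
```

Run:
```python
from h import *
for i in range(4): c=cam('wrist','w15.png')
st(); h,s,v=places(c); plan(421.5,357.5,60,180)
P=cloud(c); near=(np.hypot(P[...,0]-420,P[...,1]-357)<60)&(P[...,2]<60)
mrect(c,near&(v<30),6,'black')
```

```text
t 17.5 p [424.9 353.6 239.7] yaw 179.59 zax [-0.002 -0.002 -1.   ] F [-0.3  0.8 -1.3] gap 0.362 j6 -1.08
red none
gold 2337 c [537.6 277. ] mean [530.6 275.4] size [40.6 77.5] long-axis deg -0.5 px [242. 299.]
blue 4731 c [420.1 277.9] mean [418.5 278. ] size [44.3 91.5] long-axis deg -0.4 px [237. 188.]
black 46715 c [640.  351.9] mean [667.5 351.1] size [251.3 678.9] long-axis deg 89.7 px [319. 409.]
PLAN to 421.5 357.5 60 180 xyz cm [ 0.3   0.42 17.97] rot deg [-0.1 -0.1 -0.4] rows 4.3
black 3002 c [420.4 357.2] mean [420. 357.] size [38.4 70.1] long-axis deg -0.2 px [323. 190.]
```

View pics/w15.png

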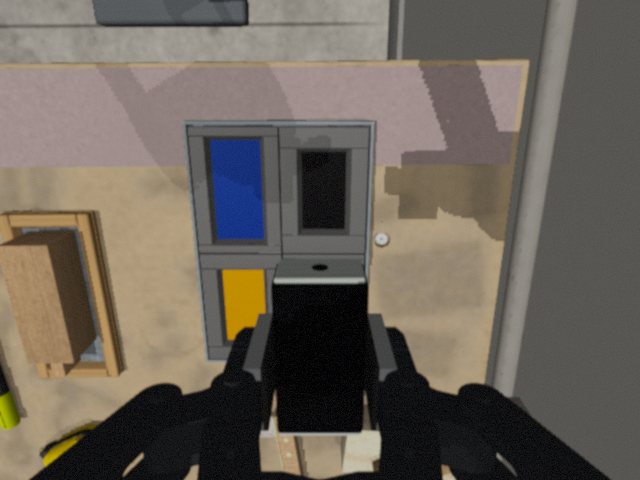

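Pockets are clear; black's pocket is at (190, 323) px → (420.4, 357.2).

>>> step_arm(deltas=[{"x":0.2,"y":0.3,"z":2,"rx":0,"ry":0,"rz":-0.2,"gripper":255},{"x":0.35,"y":0.35,"z":5,"rx":0,"ry":0,"rz":-0.2,"gripper":255},{"x":0.35,"y":0.35,"z":8,"rx":0,"ry":0,"rz":-0.2,"gripper":255},{"x":0.35,"y":0.35,"z":11,"rx":0,"ry":0,"rz":-0.2,"gripper":255},{"x":0.35,"y":0.35,"z":14,"rx":0,"ry":0,"rz":-0.2,"gripper":255},{"x":0.35,"y":0.35,"z":17,"rx":0,"ry":0,"rz":-0.2,"gripper":255},{"x":0.35,"y":0.35,"z":19,"rx":0,"ry":0,"rz":-0.2,"gripper":255},{"x":0.35,"y":0.35,"z":20.5,"rx":0,"ry":0,"rz":-0.2,"gripper":255},{"x":0.35,"y":0.35,"z":21,"rx":0,"ry":0,"rz":-0.2,"gripper":255},{"x":0.35,"y":0.35,"z":21,"rx":0,"ry":0,"rz":-0.2,"gripper":255}])

```text
t: 18.33
ee_pos: [421.1, 356.6, 29.6]
ee_rot: [-0.002, 0.002, 1.0, -0.001]
wrist_force: [0.3, -0.4, -0.9]
finger_gap: 0.361
```

Run:
```python
from h import *
for i in range(5): c=cam('wrist','w16.png')
st(); plan(420.7,357.3,-3,179.8)
```

```text
t 18.58 p [423.  358.7  32.6] yaw 179.82 zax [ 0.002  0.001 -1.   ] F [ 1.   0.  -1.3] gap 0.364 j6 -1.08
PLAN to 420.7 357.3 -3 179.8 xyz cm [ 0.24 -0.15  3.56] rot deg [0.1 0.1 0. ] rows 0.9
```

View pics/w16.png

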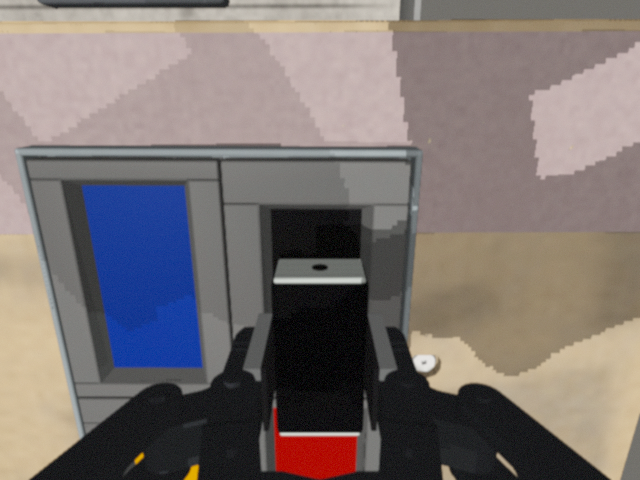

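>>> step_arm(deltas=[{"x":0.2,"y":-0.1,"z":1,"rx":0,"ry":0,"rz":0,"gripper":255},{"x":0.2,"y":-0.1,"z":2,"rx":0,"ry":0,"rz":0,"gripper":255},{"x":0.2,"y":-0.1,"z":2.7,"rx":0,"ry":0,"rz":0,"gripper":255},{"x":0.2,"y":-0.1,"z":3.1,"rx":0,"ry":0,"rz":0,"gripper":255},{"x":0.2,"y":-0.1,"z":3.3,"rx":0,"ry":0,"rz":0,"gripper":255},{"x":0.2,"y":-0.1,"z":3.3,"rx":0,"ry":0,"rz":0,"gripper":255},{"x":0.2,"y":-0.1,"z":3.3,"rx":0,"ry":0,"rz":0,"gripper":255},{"x":0.2,"y":-0.1,"z":3.3,"rx":0,"ry":0,"rz":0,"gripper":255}])

```text
t: 19.25
ee_pos: [420.1, 357.5, -1.7]
ee_rot: [0.0, 0.001, 1.0, 0.0]
wrist_force: [0.4, -1.1, -1.3]
finger_gap: 0.359
```

Run:
```python
from h import *
for i in range(3): c=cam('wrist','w17.png')
st(); plan(420.7,357.3,-3,179.8)
```

```text
t 19.4 p [420.1 357.6  -1.5] yaw 179.84 zax [ 0.001  0.    -1.   ] F [-0.1  0.4 -2. ] gap 0.36 j6 -1.08
PLAN to 420.7 357.3 -3 179.8 xyz cm [-0.06 -0.03  0.15] rot deg [0. 0. 0.] rows 0.0
```

View pics/w17.png

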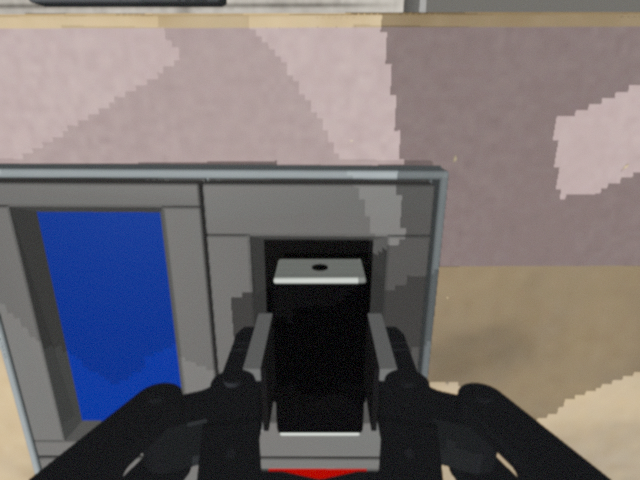

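>>> step_arm(deltas=[{"x":0,"y":0,"z":0.1,"rx":0,"ry":0,"rz":0,"gripper":255},{"x":0,"y":0,"z":0.2,"rx":0,"ry":0,"rz":0,"gripper":255},{"x":0,"y":0,"z":0.25,"rx":0,"ry":0,"rz":0,"gripper":255},{"x":0,"y":0,"z":0.25,"rx":0,"ry":0,"rz":0,"gripper":255},{"x":0,"y":0,"z":0.25,"rx":0,"ry":0,"rz":0,"gripper":255}])

```text
t: 19.82
ee_pos: [420.1, 357.2, -4.1]
ee_rot: [0.0, 0.001, 1.0, -0.0]
wrist_force: [-0.6, -2.9, 4.1]
finger_gap: 0.364
```

Contact (about 5 N). Releasing and rising.

>>> step_arm(deltas=[{"x":0,"y":0,"z":0,"rx":0,"ry":0,"rz":0,"gripper":150},{"x":0,"y":0,"z":0,"rx":0,"ry":0,"rz":0,"gripper":130},{"x":0,"y":0,"z":0,"rx":0,"ry":0,"rz":0,"gripper":110},{"x":0,"y":0,"z":0,"rx":0,"ry":0,"rz":0,"gripper":110},{"x":0,"y":0,"z":-1,"rx":0,"ry":0,"rz":0,"gripper":110},{"x":0,"y":0,"z":-4,"rx":0,"ry":0,"rz":0,"gripper":110},{"x":0,"y":0,"z":-8,"rx":0,"ry":0,"rz":0,"gripper":110},{"x":0,"y":0,"z":-12,"rx":0,"ry":0,"rz":0,"gripper":110},{"x":0,"y":0,"z":-16,"rx":0,"ry":0,"rz":0,"gripper":110},{"x":0,"y":0,"z":-20,"rx":0,"ry":0,"rz":0,"gripper":110}])

```text
t: 20.65
ee_pos: [419.0, 357.9, 198.3]
ee_rot: [-0.0, 0.001, 1.0, 0.001]
wrist_force: [1.8, -0.3, -0.1]
finger_gap: 0.566
```

Run:
```python
from h import *
for i in range(3): c=cam('wrist','w18.png')
st(); P=cloud(c);Z=P[...,2]; near=(np.hypot(P[...,0]-420,P[...,1]-357)<60)
mrect(c,near&(abs(Z-26)<5),26,'black top'); print(np.median(Z[near&(abs(Z-26)<5)]))
plan(491.5,-348,240,98.2)
```

```text
t 20.8 p [421.9 359.4 200.9] yaw 179.87 zax [ 0.008  0.005 -1.   ] F [-0.1 -0.  -0.6] gap 0.569 j6 -1.08
black top 3068 c [421.8 357.3] mean [420.9 357.6] size [31.6 63.7] long-axis deg 0.5 px [314. 202.]
26.27870375775663
PLAN to 491.5 -348 240 98.2 xyz cm [ -7.16 -70.7   -4.24] rot deg [ 0.6  0.1 81.7] rows 17.1
```

View pics/w18.png

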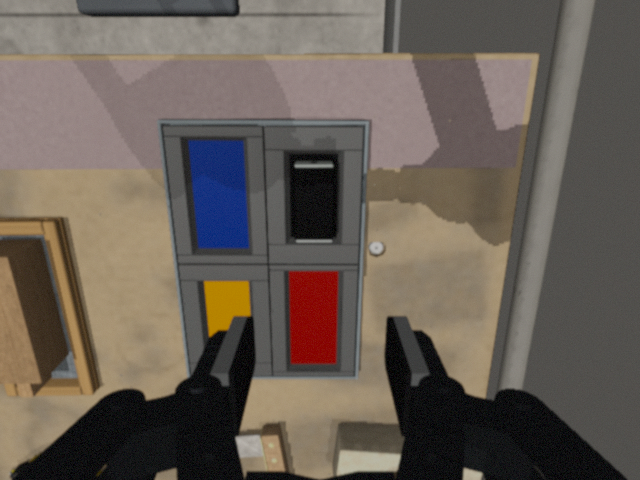

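Black sits in its pocket at (421.8, 357.3), top 26.3 (expected 26), square. Next gold.

>>> step_arm(deltas=[{"x":-0.2,"y":-2,"z":-1,"rx":0,"ry":0,"rz":3,"gripper":110},{"x":-0.5,"y":-5,"z":-2,"rx":0,"ry":0,"rz":8,"gripper":110},{"x":-1,"y":-9,"z":-3,"rx":0,"ry":0,"rz":13,"gripper":110},{"x":-1.5,"y":-13,"z":-4,"rx":0,"ry":0,"rz":18,"gripper":110},{"x":-1.8,"y":-17,"z":-4,"rx":0,"ry":0,"rz":23,"gripper":110},{"x":-2.2,"y":-21,"z":-4,"rx":0,"ry":0,"rz":28,"gripper":110},{"x":-2.6,"y":-25,"z":-4,"rx":0,"ry":0,"rz":33,"gripper":110},{"x":-3,"y":-29,"z":-4,"rx":0,"ry":0,"rz":38,"gripper":110},{"x":-3.4,"y":-33,"z":-4,"rx":0,"ry":0,"rz":43,"gripper":110},{"x":-3.8,"y":-37,"z":-4,"rx":0,"ry":0,"rz":48,"gripper":110}])

```text
t: 21.63
ee_pos: [455.8, -13.9, 234.7]
ee_rot: [-0.001, 0.41, 0.912, 0.0]
wrist_force: [1.0, -0.9, 0.3]
finger_gap: 0.569
```

Run:
```python
from h import *
st(); plan(491.5,-348,160,98.2)
```

```text
t 21.63 p [455.8 -13.9 234.7] yaw 131.61 zax [-0.001  0.001 -1.   ] F [ 1.  -0.9  0.3] gap 0.569 j6 -1.02
PLAN to 491.5 -348 160 98.2 xyz cm [-27.37 -19.52   7.41] rot deg [-0.  -0.1 33.4] rows 8.3
```

>>> step_arm(deltas=[{"x":-3.3,"y":-2.3,"z":0,"rx":0,"ry":0,"rz":5,"gripper":110},{"x":-6.6,"y":-4.7,"z":0,"rx":0,"ry":0,"rz":10,"gripper":110},{"x":-9.9,"y":-7,"z":0,"rx":0,"ry":0,"rz":15,"gripper":110},{"x":-13.2,"y":-9.4,"z":0,"rx":0,"ry":0,"rz":20,"gripper":110},{"x":-16.5,"y":-11.7,"z":0,"rx":0,"ry":0,"rz":25,"gripper":110},{"x":-19.8,"y":-14,"z":1,"rx":0,"ry":0,"rz":30,"gripper":110},{"x":-23,"y":-16.4,"z":3,"rx":0,"ry":0,"rz":33,"gripper":110},{"x":-25.5,"y":-18.2,"z":5,"rx":0,"ry":0,"rz":33.4,"gripper":110},{"x":-27.3,"y":-19.5,"z":7,"rx":0,"ry":0,"rz":33.4,"gripper":110},{"x":-27.3,"y":-19.5,"z":9,"rx":0,"ry":0,"rz":33.4,"gripper":110}])

```text
t: 22.47
ee_pos: [492.9, -349.9, 143.2]
ee_rot: [-0.0, 0.655, 0.756, -0.0]
wrist_force: [-0.7, 1.3, -0.8]
finger_gap: 0.568
```

```bash
cat >> h.py <<'E'
def near_rects(c,z,tol=6,ctr=(540,-338),rad=115,xcut=None,nm='obj'):
    P=cloud(c);Z=P[...,2]; m=(np.hypot(P[...,0]-ctr[0],P[...,1]-ctr[1])<rad)&(abs(Z-z)<tol)
    if xcut: m&=(P[...,0]>xcut[0])&(P[...,0]<xcut[1])
    mrect(c,m,z,nm); print('  med z',np.median(Z[m]).round(1))
E
python3 - <<'E'
from h import *
for i in range(4): c=cam('wrist','w19.png')
st(); near_rects(c,72,nm='gold'); near_rects(c,52,xcut=(530,640),nm='red')
plan(491.5,-348,43,98.2)
E
```

```text
t 22.67 p [ 493.1 -344.9  144.6] yaw 98.45 zax [-0.002  0.003 -1.   ] F [ 0.4  0.2 -0. ] gap 0.566 j6 -0.96
gold 6436 c [ 491.  -348.3] mean [ 490.8 -346.6] size [31.8 70.7] long-axis deg -81.9 px [318. 259.]
  med z 72.4
red 8497 c [ 570.3 -330.8] mean [ 569.9 -328.4] size [36.9 90.2] long-axis deg -79.7 px [451. 237.]
  med z 52.3
PLAN to 491.5 -348 43 98.2 xyz cm [-0.32 -0.19 10.16] rot deg [-0.1 -0.2  0.3] rows 2.4
```

View pics/w19.png

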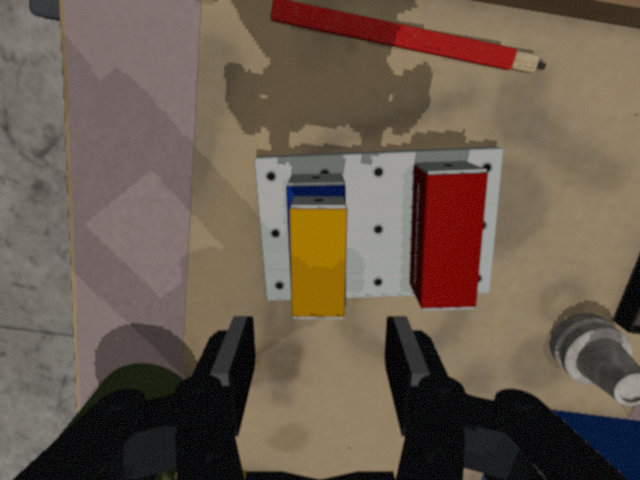

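Gold is centred at (259, 318) px. Descending to TCP 39.

>>> step_arm(deltas=[{"x":-0.3,"y":-0.2,"z":2,"rx":0,"ry":0,"rz":0.2,"gripper":110},{"x":-0.3,"y":-0.2,"z":4,"rx":0,"ry":0,"rz":0.2,"gripper":110},{"x":-0.3,"y":-0.2,"z":6,"rx":0,"ry":0,"rz":0.2,"gripper":110},{"x":-0.3,"y":-0.2,"z":8,"rx":0,"ry":0,"rz":0.2,"gripper":110},{"x":-0.3,"y":-0.2,"z":9.5,"rx":0,"ry":0,"rz":0.2,"gripper":110},{"x":-0.3,"y":-0.2,"z":10.2,"rx":0,"ry":0,"rz":0.2,"gripper":110},{"x":-0.3,"y":-0.2,"z":10.5,"rx":0,"ry":0,"rz":0.2,"gripper":110},{"x":-0.3,"y":-0.2,"z":10.5,"rx":0,"ry":0,"rz":0.2,"gripper":110},{"x":-0.3,"y":-0.2,"z":10.5,"rx":0,"ry":0,"rz":0.2,"gripper":110},{"x":-0.3,"y":-0.2,"z":10.5,"rx":0,"ry":0,"rz":0.2,"gripper":110}])

```text
t: 23.5
ee_pos: [492.9, -350.2, 42.3]
ee_rot: [0.001, 0.654, 0.756, -0.0]
wrist_force: [0.5, -0.7, -0.4]
finger_gap: 0.565
```

Run:
```python
from h import *
c=cam('wrist','w20.png')
st(); plan(491.2,-348.2,39,98.2)
```

```text
t 23.55 p [ 492.8 -350.1   42.1] yaw 98.25 zax [ 0.002 -0.002 -1.   ] F [0.7 0.1 0.8] gap 0.57 j6 -0.96
PLAN to 491.2 -348.2 39 98.2 xyz cm [ 0.21 -0.13  0.31] rot deg [0.1 0.1 0. ] rows 0.1
```

View pics/w20.png

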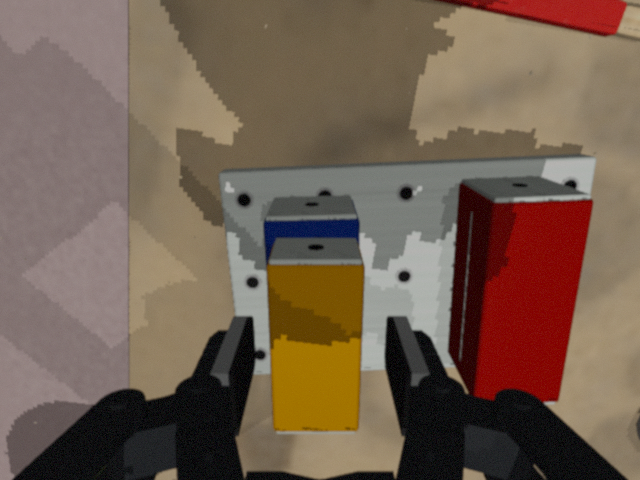

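>>> step_arm(deltas=[{"x":0.2,"y":-0.1,"z":0.3,"rx":0,"ry":0,"rz":0,"gripper":110},{"x":0.2,"y":-0.1,"z":0.3,"rx":0,"ry":0,"rz":0,"gripper":130},{"x":0.2,"y":-0.1,"z":0.3,"rx":0,"ry":0,"rz":0,"gripper":145},{"x":0.2,"y":-0.1,"z":0.3,"rx":0,"ry":0,"rz":0,"gripper":255},{"x":0.2,"y":-0.1,"z":0.3,"rx":0,"ry":0,"rz":0,"gripper":255},{"x":0.2,"y":-0.1,"z":0.3,"rx":0,"ry":0,"rz":0,"gripper":255},{"x":0.2,"y":-0.1,"z":0.3,"rx":0,"ry":0,"rz":0,"gripper":255}], squeeze=40)

```text
t: 24.13
ee_pos: [490.8, -347.8, 37.8]
ee_rot: [0.0, 0.655, 0.756, -0.0]
wrist_force: [0.2, 0.0, 2.3]
finger_gap: 0.366
```

Run:
```python
from h import *
st()
```

```text
t 24.13 p [ 490.8 -347.8   37.8] yaw 98.23 zax [ 0. -0. -1.] F [0.2 0.  2.3] gap 0.366 j6 -0.96
```

>>> step_arm(deltas=[{"x":0,"y":0,"z":0,"rx":0,"ry":0,"rz":0,"gripper":255},{"x":0,"y":0,"z":-0.5,"rx":0,"ry":0,"rz":0,"gripper":255},{"x":0,"y":0,"z":-1,"rx":0,"ry":0,"rz":0,"gripper":255},{"x":0,"y":0,"z":-2,"rx":0,"ry":0,"rz":0,"gripper":255},{"x":0,"y":0,"z":-4,"rx":0,"ry":0,"rz":0,"gripper":255},{"x":0,"y":0,"z":-7,"rx":0,"ry":0,"rz":0,"gripper":255},{"x":0,"y":0,"z":-11,"rx":0,"ry":0,"rz":0,"gripper":255},{"x":0,"y":0,"z":-15,"rx":0,"ry":0,"rz":0,"gripper":255},{"x":0,"y":0,"z":-18,"rx":0,"ry":0,"rz":0,"gripper":255},{"x":0,"y":0,"z":-20,"rx":0,"ry":0,"rz":0,"gripper":255}])

```text
t: 24.97
ee_pos: [491.7, -348.7, 243.2]
ee_rot: [0.003, 0.654, 0.756, -0.0]
wrist_force: [0.9, 0.2, -0.5]
finger_gap: 0.365
```

Run:
```python
from h import *
for i in range(3): c=cam('wrist','w21.png')
s=st(); P=cloud(c); Q=(P-s['ee_pos'])@q2m(s['ee_rot'])
m=(abs(Q[...,1])<10)&(abs(Q[...,0])<45)&(Q[...,2]<0)&(Q[...,2]>-45); z=np.median(Q[m][:,2]);print('top rel z',z)
near_rects(c,47,xcut=(430,530),nm='blue'); near_rects(c,52,xcut=(530,640),nm='red')
plan(538,277.5,240,180)
```

```text
t 25.12 p [ 491.5 -348.5  240.4] yaw 98.24 zax [ 0.003 -0.004 -1.   ] F [-0.3  0.7 -3.1] gap 0.364 j6 -0.96
top rel z -37.874829692307834
blue 4145 c [ 490.  -347.8] mean [ 489.7 -346.3] size [35.9 84.2] long-axis deg -80.4 px [316. 197.]
  med z 47.4
red 4691 c [ 570.5 -330.9] mean [ 570.1 -329. ] size [36.6 90.1] long-axis deg -79.6 px [415. 192.]
  med z 52.3
PLAN to 538 277.5 240 180 xyz cm [61.29 13.57 -0.18] rot deg [ -0.    0.3 -81.8] rows 15.1
```

View pics/w21.png

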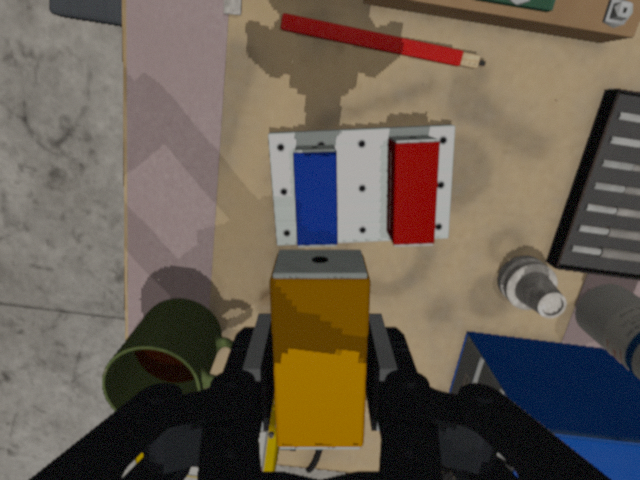

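Gold held level and centred; blue top measured at (490, -347.8), 99.6°. Carrying gold over.

>>> step_arm(deltas=[{"x":2,"y":0.4,"z":0,"rx":0,"ry":0,"rz":-2,"gripper":255},{"x":5,"y":1.1,"z":0,"rx":0,"ry":0,"rz":-6,"gripper":255},{"x":9,"y":2,"z":0,"rx":0,"ry":0,"rz":-11,"gripper":255},{"x":13,"y":2.9,"z":0,"rx":0,"ry":0,"rz":-16,"gripper":255},{"x":17,"y":3.8,"z":0,"rx":0,"ry":0,"rz":-21,"gripper":255},{"x":21,"y":4.6,"z":0,"rx":0,"ry":0,"rz":-27,"gripper":255},{"x":25,"y":5.5,"z":0,"rx":0,"ry":0,"rz":-33,"gripper":255},{"x":29,"y":6.4,"z":0,"rx":0,"ry":0,"rz":-39,"gripper":255},{"x":33,"y":7.3,"z":0,"rx":0,"ry":0,"rz":-45,"gripper":255},{"x":37,"y":8.2,"z":0,"rx":0,"ry":0,"rz":-51,"gripper":255}])

```text
t: 25.95
ee_pos: [517.2, 32.4, 235.5]
ee_rot: [-0.002, 0.263, 0.965, -0.0]
wrist_force: [1.5, -0.3, -3.0]
finger_gap: 0.367
```

Run:
```python
from h import *
st(); plan(538,277.5,240,180)
```

```text
t 25.95 p [517.2  32.4 235.5] yaw 149.52 zax [-0.003  0.001 -1.   ] F [ 1.5 -0.3 -3. ] gap 0.367 j6 -1.21
PLAN to 538 277.5 240 180 xyz cm [10.65 22.17 -0.45] rot deg [ -0.   -0.2 -30.5] rows 5.9
```

>>> step_arm(deltas=[{"x":1.8,"y":3.7,"z":0,"rx":0,"ry":0,"rz":-5,"gripper":255},{"x":3.6,"y":7.4,"z":0,"rx":0,"ry":0,"rz":-10,"gripper":255},{"x":5.4,"y":11,"z":0,"rx":0,"ry":0,"rz":-15,"gripper":255},{"x":7.1,"y":14.7,"z":0,"rx":0,"ry":0,"rz":-20,"gripper":255},{"x":8.8,"y":18.2,"z":0,"rx":0,"ry":0,"rz":-25,"gripper":255},{"x":10,"y":20.7,"z":1,"rx":0,"ry":0,"rz":-30,"gripper":255},{"x":10.6,"y":22,"z":3,"rx":0,"ry":0,"rz":-30.5,"gripper":255},{"x":10.6,"y":22.1,"z":5,"rx":0,"ry":0,"rz":-30.5,"gripper":255},{"x":10.6,"y":22.1,"z":6,"rx":0,"ry":0,"rz":-30.5,"gripper":255},{"x":10.6,"y":22.1,"z":6,"rx":0,"ry":0,"rz":-30.5,"gripper":255}])

```text
t: 26.78
ee_pos: [537.5, 273.5, 172.4]
ee_rot: [-0.004, 0.002, 1.0, -0.001]
wrist_force: [-2.0, 0.2, -1.2]
finger_gap: 0.365
```

Run:
```python
from h import *
for i in range(4): c=cam('wrist','w22.png')
s0=st(); h,s,v=places(c); plan(538,277.5,32,179.7)
P=cloud(c); H=(h>10)&(h<28)&(s>180)&(v>60)&(P[...,2]<40); mrect(c,H,6,'gold floor')
```

```text
t 26.98 p [541.6 273.9 178.7] yaw 179.67 zax [ 0.002  0.    -1.   ] F [-0.1 -0.9 -1.5] gap 0.367 j6 -1.29
red 6981 c [537.9 356.5] mean [535.5 356.6] size [45.  98.3] long-axis deg -0.4 px [424. 202.]
gold 15361 c [687.3 273.2] mean [681.3 273.2] size [ 84.2 174.6] long-axis deg -0.4 px [319. 360.]
blue 7013 c [430.1 278.2] mean [428.7 278.2] size [44.3 72. ] long-axis deg -0.5 px [324.  55.]
black 17339 c [731.4 122.9] mean [757.2 139.7] size [170.1 273.1] long-axis deg 89.6 px [181. 430.]
PLAN to 538 277.5 32 179.7 xyz cm [ 0.39  0.36 14.67] rot deg [ 0.   0.1 -0. ] rows 3.5
gold floor 4766 c [535.6 277.2] mean [534.3 277.3] size [40.5 74. ] long-axis deg -0.4 px [323. 201.]
```

View pics/w22.png

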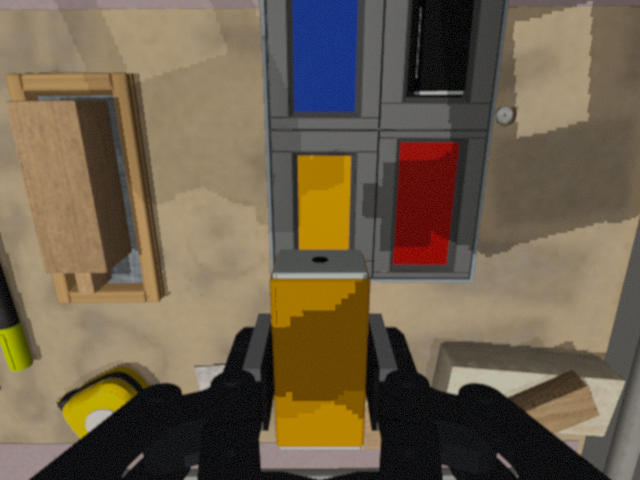

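Gold pocket (201, 323) px is at about (537.5, 277.3). Descending.

>>> step_arm(deltas=[{"x":0.2,"y":0.2,"z":2,"rx":0,"ry":0,"rz":0,"gripper":255},{"x":0.3,"y":0.3,"z":5,"rx":0,"ry":0,"rz":0,"gripper":255},{"x":0.4,"y":0.3,"z":8,"rx":0,"ry":0,"rz":0,"gripper":255},{"x":0.4,"y":0.3,"z":11,"rx":0,"ry":0,"rz":0,"gripper":255},{"x":0.4,"y":0.3,"z":13,"rx":0,"ry":0,"rz":0,"gripper":255},{"x":0.4,"y":0.3,"z":14.2,"rx":0,"ry":0,"rz":0,"gripper":255},{"x":0.4,"y":0.3,"z":14.7,"rx":0,"ry":0,"rz":0,"gripper":255},{"x":0.4,"y":0.3,"z":14.7,"rx":0,"ry":0,"rz":0,"gripper":255},{"x":0.4,"y":0.3,"z":14.7,"rx":0,"ry":0,"rz":0,"gripper":255}])

```text
t: 27.73
ee_pos: [538.3, 277.6, 32.3]
ee_rot: [0.001, 0.002, 1.0, 0.0]
wrist_force: [-0.0, 0.2, -1.5]
finger_gap: 0.361
```

Run:
```python
from h import *
for i in range(4): c=cam('wrist','w23.png')
st(); plan(537.6,277.3,-1,179.7)
```

```text
t 27.93 p [538.1 277.8  32.3] yaw 179.74 zax [ 0.003  0.001 -1.   ] F [-0.3 -0.5 -1.7] gap 0.365 j6 -1.29
PLAN to 537.6 277.3 -1 179.7 xyz cm [ 0.05 -0.05  3.33] rot deg [0.  0.2 0. ] rows 0.8
```

View pics/w23.png

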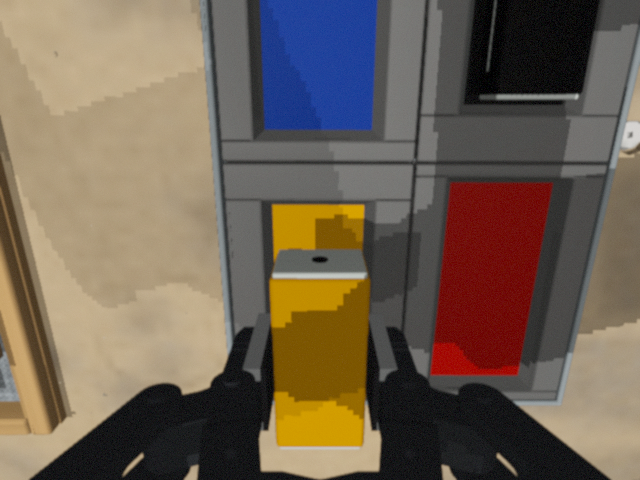

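>>> step_arm(deltas=[{"x":0,"y":0,"z":1,"rx":0,"ry":0,"rz":0,"gripper":255},{"x":0,"y":0,"z":2,"rx":0,"ry":0,"rz":0,"gripper":255},{"x":0,"y":0,"z":2.7,"rx":0,"ry":0,"rz":0,"gripper":255},{"x":0,"y":0,"z":3.1,"rx":0,"ry":0,"rz":0,"gripper":255},{"x":0,"y":0,"z":3.2,"rx":0,"ry":0,"rz":0,"gripper":255},{"x":0,"y":0,"z":3.3,"rx":0,"ry":0,"rz":0,"gripper":255},{"x":0,"y":0,"z":3.4,"rx":0,"ry":0,"rz":0,"gripper":255},{"x":0,"y":0,"z":3.4,"rx":0,"ry":0,"rz":0,"gripper":255},{"x":0,"y":0,"z":3.4,"rx":0,"ry":0,"rz":0,"gripper":255}])

```text
t: 28.68
ee_pos: [537.1, 277.4, -3.2]
ee_rot: [0.0, 0.002, 1.0, 0.0]
wrist_force: [-0.5, -0.9, -1.6]
finger_gap: 0.367
```

Run:
```python
from h import *
c=cam('wrist','w24.png');c=cam('wrist'); st()
```

```text
t 28.78 p [537.1 277.4  -3.2] yaw 179.73 zax [ 0.001  0.    -1.   ] F [-0.6 -0.8 -1.5] gap 0.365 j6 -1.29
```

View pics/w24.png

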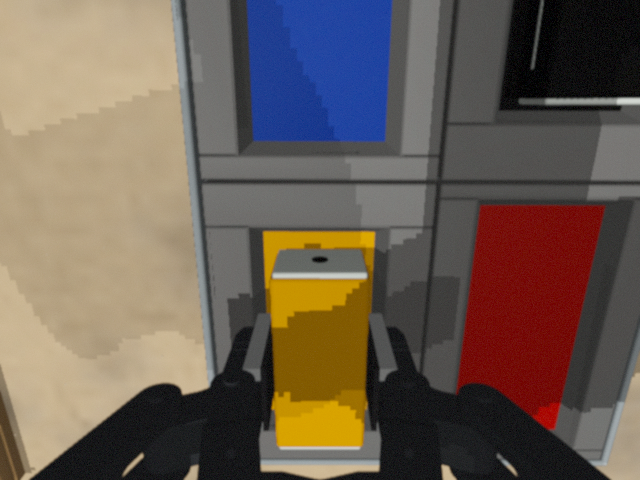

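Not yet on the floor. Down 2 mm more in small steps, then I'll check the force.

>>> step_arm(deltas=[{"x":0,"y":0,"z":0.1,"rx":0,"ry":0,"rz":0,"gripper":255},{"x":0,"y":0,"z":0.15,"rx":0,"ry":0,"rz":0,"gripper":255},{"x":0,"y":0,"z":0.2,"rx":0,"ry":0,"rz":0,"gripper":255},{"x":0,"y":0,"z":0.2,"rx":0,"ry":0,"rz":0,"gripper":255}])

```text
t: 29.12
ee_pos: [537.1, 277.5, -3.3]
ee_rot: [0.0, 0.002, 1.0, -0.0]
wrist_force: [-7.3, -2.7, 16.6]
finger_gap: 0.364
```

>>> step_arm(deltas=[{"x":0,"y":0,"z":-0.15,"rx":0,"ry":0,"rz":0,"gripper":255},{"x":0,"y":0,"z":-0.15,"rx":0,"ry":0,"rz":0,"gripper":150},{"x":0,"y":0,"z":-0.15,"rx":0,"ry":0,"rz":0,"gripper":130},{"x":0,"y":0,"z":-0.15,"rx":0,"ry":0,"rz":0,"gripper":110},{"x":0,"y":0,"z":-1,"rx":0,"ry":0,"rz":0,"gripper":110},{"x":0,"y":0,"z":-4,"rx":0,"ry":0,"rz":0,"gripper":110},{"x":0,"y":0,"z":-8,"rx":0,"ry":0,"rz":0,"gripper":110},{"x":0,"y":0,"z":-12,"rx":0,"ry":0,"rz":0,"gripper":110},{"x":0,"y":0,"z":-16,"rx":0,"ry":0,"rz":0,"gripper":110},{"x":0,"y":0,"z":-20,"rx":0,"ry":0,"rz":0,"gripper":110}])

```text
t: 29.95
ee_pos: [536.6, 277.8, 197.1]
ee_rot: [0.0, 0.002, 1.0, 0.0]
wrist_force: [0.6, -0.3, -0.1]
finger_gap: 0.567
```

Run:
```python
from h import *
for i in range(3): c=cam('wrist','w25.png')
st(); near_rects(c,31,4,(537,277),60,nm='gold top')
plan(571,-330.7,240,100.4)
```

```text
t 30.1 p [539.7 278.8 200.1] yaw 179.75 zax [ 0.01   0.003 -1.   ] F [ 0.5  1.2 -0.5] gap 0.568 j6 -1.29
gold top 3473 c [538.7 278. ] mean [537.6 278. ] size [31.9 69.6] long-axis deg -0.3 px [316. 202.]
  med z 31.2
PLAN to 571 -330.7 240 100.4 xyz cm [ -3.43 -60.92  -4.16] rot deg [ 0.5  0.3 79.4] rows 14.7
```

View pics/w25.png

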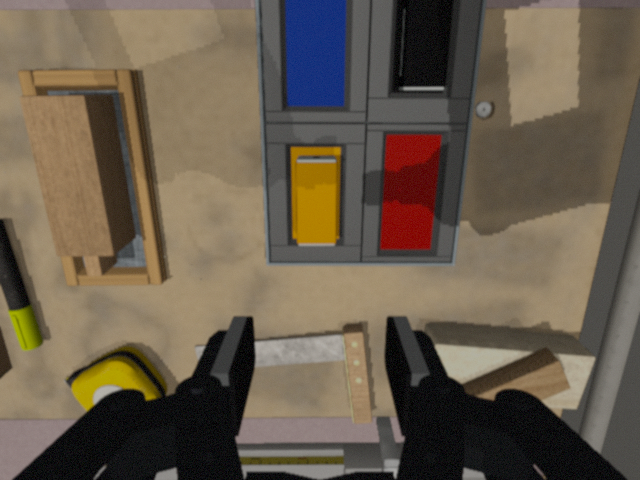

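Gold in place: (538.7, 278), top 31.2 (expected 31). Next red.

>>> step_arm(deltas=[{"x":-0.1,"y":-2,"z":-1,"rx":0,"ry":0,"rz":3,"gripper":100},{"x":-0.3,"y":-5,"z":-2,"rx":0,"ry":0,"rz":7,"gripper":100},{"x":-0.5,"y":-9,"z":-3,"rx":0,"ry":0,"rz":12,"gripper":100},{"x":-0.7,"y":-13,"z":-4,"rx":0,"ry":0,"rz":17,"gripper":100},{"x":-1,"y":-17,"z":-4,"rx":0,"ry":0,"rz":22,"gripper":100},{"x":-1.2,"y":-21,"z":-4,"rx":0,"ry":0,"rz":27,"gripper":100},{"x":-1.4,"y":-25,"z":-4,"rx":0,"ry":0,"rz":33,"gripper":100},{"x":-1.6,"y":-29,"z":-4,"rx":0,"ry":0,"rz":39,"gripper":100},{"x":-1.9,"y":-33,"z":-4,"rx":0,"ry":0,"rz":45,"gripper":100},{"x":-2.1,"y":-37,"z":-4,"rx":0,"ry":0,"rz":51,"gripper":100}])

```text
t: 30.93
ee_pos: [555.4, -94.1, 233.3]
ee_rot: [-0.001, 0.435, 0.9, 0.0]
wrist_force: [0.2, 0.8, 0.1]
finger_gap: 0.607
```

Run:
```python
from h import *
st(); plan(571,-330.7,140,100.4)
```

```text
t 30.93 p [555.4 -94.1 233.3] yaw 128.44 zax [-0.001  0.001 -1.   ] F [0.2 0.8 0.1] gap 0.607 j6 -1.05
PLAN to 571 -330.7 140 100.4 xyz cm [-19.52 -13.48   9.3 ] rot deg [-0.  -0.1 28. ] rows 6.1
```

>>> step_arm(deltas=[{"x":-3.3,"y":-2.3,"z":0,"rx":0,"ry":0,"rz":5,"gripper":100},{"x":-6.6,"y":-4.6,"z":0,"rx":0,"ry":0,"rz":10,"gripper":100},{"x":-9.9,"y":-6.8,"z":0,"rx":0,"ry":0,"rz":15,"gripper":100},{"x":-13.2,"y":-9.1,"z":0,"rx":0,"ry":0,"rz":20,"gripper":100},{"x":-16,"y":-11,"z":0,"rx":0,"ry":0,"rz":25,"gripper":100},{"x":-18.5,"y":-12.8,"z":2,"rx":0,"ry":0,"rz":28,"gripper":100},{"x":-19.5,"y":-13.5,"z":5,"rx":0,"ry":0,"rz":28,"gripper":100},{"x":-19.5,"y":-13.5,"z":8,"rx":0,"ry":0,"rz":28,"gripper":100},{"x":-19.5,"y":-13.5,"z":10.5,"rx":0,"ry":0,"rz":28,"gripper":100},{"x":-19.5,"y":-13.5,"z":11.5,"rx":0,"ry":0,"rz":28,"gripper":100}])

```text
t: 31.77
ee_pos: [569.8, -327.2, 113.1]
ee_rot: [-0.005, 0.638, 0.77, 0.0]
wrist_force: [-0.1, 0.6, -0.9]
finger_gap: 0.606
```

Run:
```python
from h import *
for i in range(4): c=cam('wrist','w26.png')
st(); near_rects(c,52,xcut=(530,640),nm='red'); near_rects(c,47,xcut=(430,530),nm='blue')
plan(571,-330.7,14,100.4)
```

```text
t 31.97 p [ 573.4 -329.3  120.5] yaw 100.76 zax [ 0.001 -0.    -1.   ] F [ 0.2 -0.4  0.5] gap 0.609 j6 -0.89
red 9646 c [ 571.2 -330.4] mean [ 570.7 -327.9] size [35.8 90.3] long-axis deg -79.6 px [317. 255.]
  med z 52.4
blue 8935 c [ 491.1 -347.4] mean [ 490.6 -345.1] size [37.4 84.5] long-axis deg -80.4 px [174. 256.]
  med z 47.4
PLAN to 571 -330.7 14 100.4 xyz cm [-0.09 -0.27 10.65] rot deg [0.  0.  0.4] rows 2.6
```

View pics/w26.png

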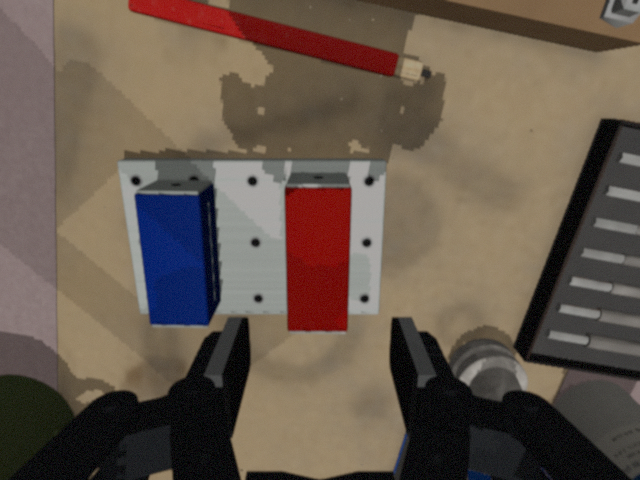

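Run:
```python
from h import *
c=cam('wrist'); P=cloud(c); s=st(); Q=(P-s['ee_pos'])@q2m(s['ee_rot'])
m=(P[...,2]>18)&(abs(Q[...,0])<60)&(Q[...,1]<-20)|(P[...,2]>18)&(abs(Q[...,0])<60)&(Q[...,1]>20)
m&=Q[...,2]>5
for a in range(-140,160,20):
    k=m&(Q[...,1]>=a)&(Q[...,1]<a+20); print(a,k.sum(),P[k][:,2].max().round() if k.any() else '')
```

```text
t 32.02 p [ 574.  -329.7  121.5] yaw 100.76 zax [ 0.002 -0.002 -1.   ] F [ 0.5 -0.9  0.9] gap 0.613 j6 -0.89
-140 0 
-120 796 49.0
-100 5051 50.0
-80 4723 50.0
-60 0 
-40 239 53.0
-20 0 
0 0 
20 0 
40 0 
60 0 
80 0 
100 0 
120 0 
140 753 23.0
```

>>> step_arm(deltas=[{"x":-0.05,"y":-0.25,"z":2,"rx":0,"ry":0,"rz":0.3,"gripper":100},{"x":-0.05,"y":-0.25,"z":4,"rx":0,"ry":0,"rz":0.3,"gripper":100},{"x":-0.05,"y":-0.25,"z":6,"rx":0,"ry":0,"rz":0.3,"gripper":100},{"x":-0.05,"y":-0.25,"z":8,"rx":0,"ry":0,"rz":0.3,"gripper":100},{"x":-0.05,"y":-0.25,"z":9.5,"rx":0,"ry":0,"rz":0.3,"gripper":100},{"x":-0.05,"y":-0.25,"z":10.3,"rx":0,"ry":0,"rz":0.3,"gripper":100},{"x":-0.05,"y":-0.25,"z":10.6,"rx":0,"ry":0,"rz":0.3,"gripper":100},{"x":-0.05,"y":-0.25,"z":10.6,"rx":0,"ry":0,"rz":0.3,"gripper":100},{"x":-0.05,"y":-0.25,"z":10.6,"rx":0,"ry":0,"rz":0.3,"gripper":100}])

```text
t: 32.77
ee_pos: [571.3, -330.8, 14.9]
ee_rot: [0.001, 0.64, 0.769, -0.0]
wrist_force: [0.2, -0.2, 0.6]
finger_gap: 0.611
```

Run:
```python
from h import *
c=cam('wrist','w27.png');c=cam('wrist')
st(); plan(571.1,-330.5,15,100.4)
```

```text
t 32.87 p [ 571.4 -330.9   15.2] yaw 100.44 zax [ 0.002 -0.002 -1.   ] F [ 0.4 -0.4  0.3] gap 0.606 j6 -0.89
PLAN to 571.1 -330.5 15 100.4 xyz cm [ 0.05 -0.02  0.02] rot deg [0.1 0.1 0. ] rows 0.0
```

View pics/w27.png

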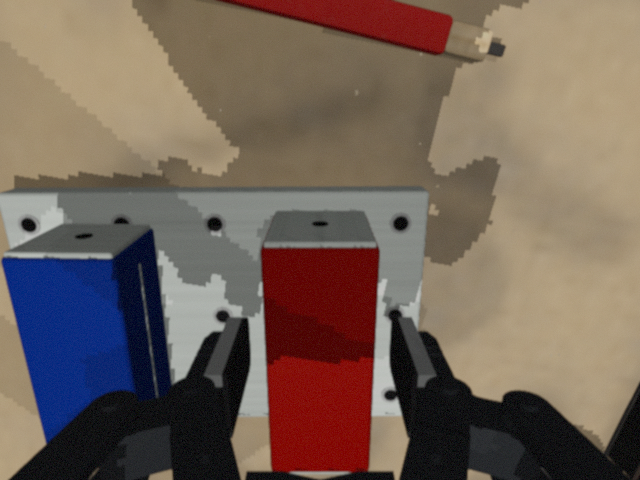

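Red (cols 263–378) is centred between the jaws. Closing with 60 N and lifting.

>>> step_arm(deltas=[{"x":0,"y":0,"z":0,"rx":0,"ry":0,"rz":0,"gripper":120},{"x":0,"y":0,"z":0,"rx":0,"ry":0,"rz":0,"gripper":135},{"x":0,"y":0,"z":0,"rx":0,"ry":0,"rz":0,"gripper":255},{"x":0,"y":0,"z":0,"rx":0,"ry":0,"rz":0,"gripper":255},{"x":0,"y":0,"z":0,"rx":0,"ry":0,"rz":0,"gripper":255},{"x":0,"y":0,"z":0,"rx":0,"ry":0,"rz":0,"gripper":255}], squeeze=60)

```text
t: 33.37
ee_pos: [571.1, -330.7, 14.6]
ee_rot: [0.001, 0.64, 0.768, 0.0]
wrist_force: [0.9, 1.3, 5.2]
finger_gap: 0.408
```

>>> step_arm(deltas=[{"x":0,"y":0,"z":0,"rx":0,"ry":0,"rz":0,"gripper":255},{"x":0,"y":0,"z":-0.5,"rx":0,"ry":0,"rz":0,"gripper":255},{"x":0,"y":0,"z":-1,"rx":0,"ry":0,"rz":0,"gripper":255},{"x":0,"y":0,"z":-2,"rx":0,"ry":0,"rz":0,"gripper":255},{"x":0,"y":0,"z":-4,"rx":0,"ry":0,"rz":0,"gripper":255},{"x":0,"y":0,"z":-7,"rx":0,"ry":0,"rz":0,"gripper":255},{"x":0,"y":0,"z":-11,"rx":0,"ry":0,"rz":0,"gripper":255},{"x":0,"y":0,"z":-15,"rx":0,"ry":0,"rz":0,"gripper":255},{"x":0,"y":0,"z":-18,"rx":0,"ry":0,"rz":0,"gripper":255},{"x":0,"y":0,"z":-21,"rx":0,"ry":0,"rz":0,"gripper":255}])

```text
t: 34.2
ee_pos: [570.4, -330.2, 226.6]
ee_rot: [0.001, 0.64, 0.768, -0.0]
wrist_force: [-0.3, -1.0, -3.5]
finger_gap: 0.406
```

Run:
```python
from h import *
for i in range(3): c=cam('wrist','w28.png')
st(); near_rects(c,47,xcut=(430,530),nm='blue')
plan(538,356.6,240,180)
```

```text
t 34.35 p [ 571.8 -331.3  227.5] yaw 100.44 zax [ 0.005 -0.004 -1.   ] F [ 0.  -0.7 -4.2] gap 0.409 j6 -0.89
blue 4481 c [ 490.6 -347.4] mean [ 490.3 -345.9] size [36.8 83.8] long-axis deg -80.4 px [215. 203.]
  med z 47.4
PLAN to 538 356.6 240 180 xyz cm [68.25  9.15 -1.56] rot deg [ -0.    0.4 -79.6] rows 16.5
```

View pics/w28.png

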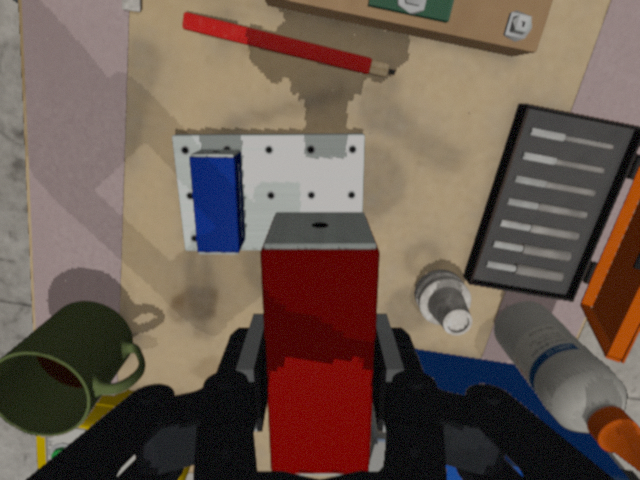

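Red held level (weight reads 4 N). Carrying it over.

>>> step_arm(deltas=[{"x":2,"y":0.3,"z":-0.5,"rx":0,"ry":0,"rz":-1,"gripper":255},{"x":5,"y":0.7,"z":-1,"rx":0,"ry":0,"rz":-4,"gripper":255},{"x":9,"y":1.2,"z":-1.5,"rx":0,"ry":0,"rz":-8,"gripper":255},{"x":13,"y":1.7,"z":-1.5,"rx":0,"ry":0,"rz":-13,"gripper":255},{"x":17,"y":2.3,"z":-1.5,"rx":0,"ry":0,"rz":-18,"gripper":255},{"x":21,"y":2.8,"z":-1.5,"rx":0,"ry":0,"rz":-23,"gripper":255},{"x":25,"y":3.4,"z":-1.5,"rx":0,"ry":0,"rz":-28,"gripper":255},{"x":29,"y":3.9,"z":-1.5,"rx":0,"ry":0,"rz":-33,"gripper":255},{"x":33,"y":4.4,"z":-1.5,"rx":0,"ry":0,"rz":-38,"gripper":255},{"x":37,"y":5,"z":-1.5,"rx":0,"ry":0,"rz":-43,"gripper":255}])

```text
t: 35.18
ee_pos: [550.5, 44.8, 236.1]
ee_rot: [-0.002, 0.312, 0.95, -0.0]
wrist_force: [0.6, 0.7, -3.9]
finger_gap: 0.408
```

Run:
```python
from h import *
st(); plan(538,356.6,200,179.7)
```

```text
t 35.18 p [550.5  44.8 236.1] yaw 143.67 zax [-0.004  0.001 -1.   ] F [ 0.6  0.7 -3.9] gap 0.408 j6 -1.07
PLAN to 538 356.6 200 179.7 xyz cm [19.47 24.39  3.63] rot deg [ -0.   -0.2 -36. ] rows 7.5
```

>>> step_arm(deltas=[{"x":2.5,"y":3.1,"z":0,"rx":0,"ry":0,"rz":-5,"gripper":255},{"x":5,"y":6.3,"z":0,"rx":0,"ry":0,"rz":-10,"gripper":255},{"x":7.5,"y":9.4,"z":0,"rx":0,"ry":0,"rz":-15,"gripper":255},{"x":10,"y":12.5,"z":0,"rx":0,"ry":0,"rz":-20,"gripper":255},{"x":12.5,"y":15.6,"z":0,"rx":0,"ry":0,"rz":-25,"gripper":255},{"x":15,"y":18.7,"z":1,"rx":0,"ry":0,"rz":-30,"gripper":255},{"x":17.4,"y":21.8,"z":2,"rx":0,"ry":0,"rz":-34,"gripper":255},{"x":19,"y":23.8,"z":3,"rx":0,"ry":0,"rz":-36,"gripper":255},{"x":19.4,"y":24.3,"z":4,"rx":0,"ry":0,"rz":-36,"gripper":255},{"x":19.4,"y":24.3,"z":4,"rx":0,"ry":0,"rz":-36,"gripper":255}])

```text
t: 36.02
ee_pos: [538.2, 354.3, 193.1]
ee_rot: [-0.004, 0.004, 1.0, -0.002]
wrist_force: [-0.8, -1.1, -3.9]
finger_gap: 0.409
```

Run:
```python
from h import *
for i in range(5): c=cam('wrist','w29.png')
st(); plan(538,356.7,40,179.7)
P=cloud(c); h,s,v=[a.astype(int) for a in cv2.split(cv2.cvtColor(c['image'],cv2.COLOR_RGB2HSV))]
mrect(c,((h<8)|(h>172))&(s>140)&(v>40)&(P[...,2]<40)&(P[...,2]>-20),6,'red floor')
near_rects(c,26,4,(421,357),60,nm='black'); near_rects(c,31,4,(538,278),60,nm='gold')
```

```text
t 36.27 p [542.3 352.  199.1] yaw 179.31 zax [ 0.001 -0.    -1.   ] F [-0.1  0.1 -2.1] gap 0.411 j6 -1.17
PLAN to 538 356.7 40 179.7 xyz cm [ 0.44  0.46 15.91] rot deg [-0.   0.  -0.4] rows 3.8
red floor 3978 c [518.1 356.4] mean [517.3 356.4] size [44.9 58.9] long-axis deg -0.7 px [324. 175.]
black 4232 c [424.6 357.5] mean [423.5 357.6] size [31.9 59.7] long-axis deg -0.5 px [325.  46.]
  med z 26.4
gold 3592 c [538.6 278.6] mean [537.7 278.5] size [32.6 69.7] long-axis deg -0.3 px [225. 207.]
  med z 31.3
```

View pics/w29.png

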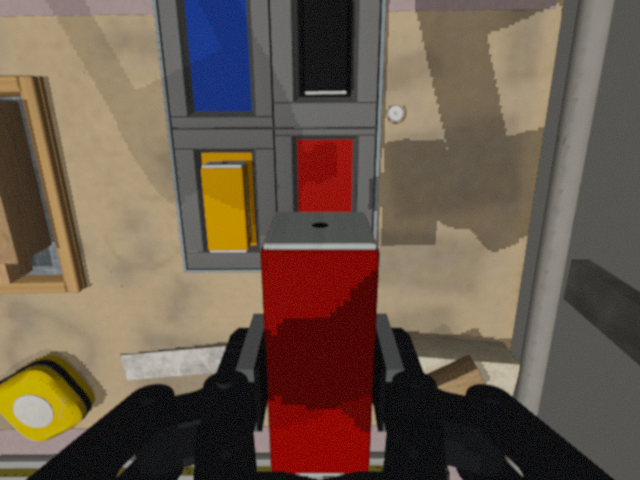

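>>> step_arm(deltas=[{"x":0.2,"y":0.2,"z":2,"rx":0,"ry":0,"rz":-0.3,"gripper":255},{"x":0.4,"y":0.4,"z":5,"rx":0,"ry":0,"rz":-0.3,"gripper":255},{"x":0.4,"y":0.4,"z":8,"rx":0,"ry":0,"rz":-0.3,"gripper":255},{"x":0.4,"y":0.4,"z":11,"rx":0,"ry":0,"rz":-0.3,"gripper":255},{"x":0.4,"y":0.4,"z":13.5,"rx":0,"ry":0,"rz":-0.3,"gripper":255},{"x":0.4,"y":0.4,"z":15,"rx":0,"ry":0,"rz":-0.3,"gripper":255},{"x":0.4,"y":0.4,"z":16,"rx":0,"ry":0,"rz":-0.3,"gripper":255},{"x":0.4,"y":0.4,"z":16,"rx":0,"ry":0,"rz":-0.3,"gripper":255},{"x":0.4,"y":0.4,"z":16,"rx":0,"ry":0,"rz":-0.3,"gripper":255}])

```text
t: 37.02
ee_pos: [538.5, 357.0, 39.4]
ee_rot: [0.0, 0.003, 1.0, 0.0]
wrist_force: [1.0, 0.3, -2.6]
finger_gap: 0.411
```

Run:
```python
from h import *
for i in range(5): c=cam('wrist','w30.png')
st(); plan(538,356.7,10,179.7)
```

```text
t 37.27 p [538.7 357.9  40.3] yaw 179.73 zax [ 0.003  0.001 -1.   ] F [ 0.5 -0.6 -3.3] gap 0.409 j6 -1.16
PLAN to 538 356.7 10 179.7 xyz cm [ 0.08 -0.13  3.03] rot deg [0.1 0.1 0. ] rows 0.7
```

View pics/w30.png

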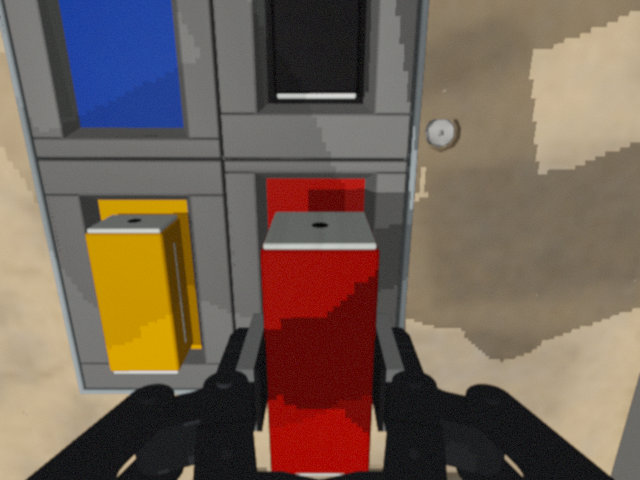

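>>> step_arm(deltas=[{"x":0,"y":-0.1,"z":1,"rx":0,"ry":0,"rz":0,"gripper":255},{"x":0,"y":-0.1,"z":2,"rx":0,"ry":0,"rz":0,"gripper":255},{"x":0,"y":-0.1,"z":2.6,"rx":0,"ry":0,"rz":0,"gripper":255},{"x":0,"y":-0.1,"z":2.9,"rx":0,"ry":0,"rz":0,"gripper":255},{"x":0,"y":-0.1,"z":3.0,"rx":0,"ry":0,"rz":0,"gripper":255},{"x":0,"y":-0.1,"z":3.0,"rx":0,"ry":0,"rz":0,"gripper":255},{"x":0,"y":-0.1,"z":3.0,"rx":0,"ry":0,"rz":0,"gripper":255}])

```text
t: 37.85
ee_pos: [537.0, 356.4, 8.6]
ee_rot: [-0.001, 0.002, 1.0, -0.0]
wrist_force: [-3.5, -1.6, 4.3]
finger_gap: 0.409
```

Run:
```python
from h import *
for i in range(2): c=cam('wrist','w31.png'); st()
```

```text
t 37.9 p [537.1 356.4   8.6] yaw 179.74 zax [-0.001 -0.    -1.   ] F [-4.5 -1.4  3.4] gap 0.41 j6 -1.16
t 37.95 p [537.2 356.5   8.6] yaw 179.74 zax [-0.001 -0.    -1.   ] F [-5.  -1.1  4.2] gap 0.405 j6 -1.16
```

View pics/w31.png

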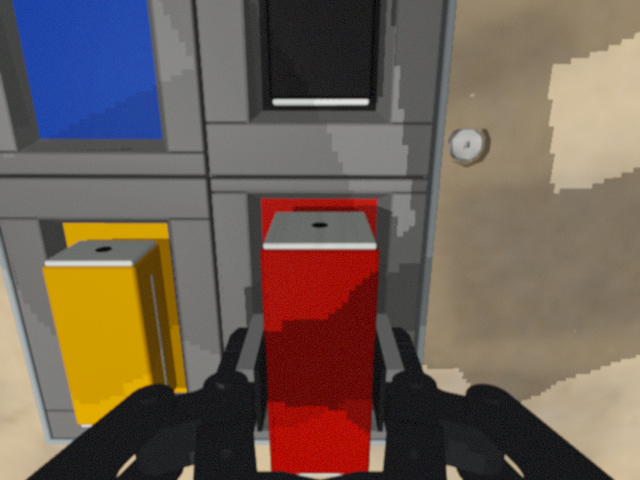

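Floor contact at TCP 8.6, as predicted. Releasing and rising.

>>> step_arm(deltas=[{"x":0,"y":0,"z":0,"rx":0,"ry":0,"rz":0,"gripper":140},{"x":0,"y":0,"z":0,"rx":0,"ry":0,"rz":0,"gripper":125},{"x":0,"y":0,"z":0,"rx":0,"ry":0,"rz":0,"gripper":110},{"x":0,"y":0,"z":0,"rx":0,"ry":0,"rz":0,"gripper":110},{"x":0,"y":0,"z":-1,"rx":0,"ry":0,"rz":0,"gripper":110},{"x":0,"y":0,"z":-4,"rx":0,"ry":0,"rz":0,"gripper":110},{"x":0,"y":0,"z":-8,"rx":0,"ry":0,"rz":0,"gripper":110},{"x":0,"y":0,"z":-12,"rx":0,"ry":0,"rz":0,"gripper":110},{"x":0,"y":0,"z":-16,"rx":0,"ry":0,"rz":0,"gripper":110},{"x":0,"y":0,"z":-20,"rx":0,"ry":0,"rz":0,"gripper":100}])

```text
t: 38.78
ee_pos: [537.5, 356.4, 211.5]
ee_rot: [0.0, 0.002, 1.0, 0.0]
wrist_force: [0.7, 0.2, -0.0]
finger_gap: 0.605
```

Run:
```python
from h import *
for i in range(3): c=cam('wrist','w32.png')
st(); near_rects(c,46,5,(538,357),65,nm='red top')
plan(490.6,-347.5,240,99.6)
```

```text
t 38.93 p [540.4 357.8 214.9] yaw 179.74 zax [ 0.01   0.004 -1.   ] F [-0.2 -0.1 -0.1] gap 0.608 j6 -1.16
red top 5072 c [537.9 356.9] mean [536.  356.8] size [35.9 89.5] long-axis deg -0.3 px [315. 199.]
  med z 46.3
PLAN to 490.6 -347.5 240 99.6 xyz cm [  4.63 -70.54  -2.85] rot deg [ 0.6  0.3 80.1] rows 17.0
```

View pics/w32.png

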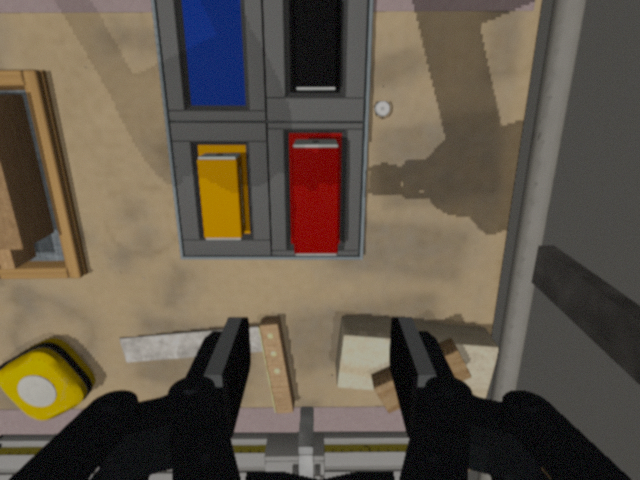

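Red in place: (537.9, 356.9), top 46.3 (expected 46). Last, the blue block.

>>> step_arm(deltas=[{"x":0.1,"y":-2,"z":-1,"rx":0,"ry":0,"rz":3,"gripper":100},{"x":0.3,"y":-5,"z":-2,"rx":0,"ry":0,"rz":7,"gripper":100},{"x":0.6,"y":-9,"z":-3,"rx":0,"ry":0,"rz":12,"gripper":100},{"x":0.8,"y":-13,"z":-3,"rx":0,"ry":0,"rz":17,"gripper":100},{"x":1.1,"y":-17,"z":-3,"rx":0,"ry":0,"rz":22,"gripper":100},{"x":1.4,"y":-21,"z":-3,"rx":0,"ry":0,"rz":27,"gripper":100},{"x":1.6,"y":-25,"z":-3,"rx":0,"ry":0,"rz":32,"gripper":100},{"x":1.9,"y":-29,"z":-3,"rx":0,"ry":0,"rz":37,"gripper":100},{"x":2.2,"y":-33,"z":-3,"rx":0,"ry":0,"rz":42,"gripper":100},{"x":2.4,"y":-37,"z":-3,"rx":0,"ry":0,"rz":47,"gripper":100}])

```text
t: 39.77
ee_pos: [510.5, -14.9, 237.6]
ee_rot: [-0.001, 0.403, 0.915, -0.0]
wrist_force: [0.3, -0.9, 0.1]
finger_gap: 0.61
```

Run:
```python
from h import *
st(); plan(490.6,-347.5,240,99.6)
```

```text
t 39.77 p [510.5 -14.9 237.6] yaw 132.5 zax [-0.002  0.001 -1.   ] F [ 0.3 -0.9  0.1] gap 0.61 j6 -1.0
PLAN to 490.6 -347.5 240 99.6 xyz cm [-23.18 -23.94  -0.26] rot deg [-0.1 -0.1 32.9] rows 8.0
```

>>> step_arm(deltas=[{"x":-2.9,"y":-3,"z":0,"rx":0,"ry":0,"rz":5,"gripper":100},{"x":-5.8,"y":-6,"z":0,"rx":0,"ry":0,"rz":10,"gripper":100},{"x":-8.7,"y":-9,"z":0,"rx":0,"ry":0,"rz":15,"gripper":100},{"x":-11.6,"y":-12,"z":0,"rx":0,"ry":0,"rz":20,"gripper":100},{"x":-14.5,"y":-15,"z":0,"rx":0,"ry":0,"rz":25,"gripper":100},{"x":-17.4,"y":-18,"z":0,"rx":0,"ry":0,"rz":30,"gripper":100},{"x":-20.3,"y":-21,"z":1,"rx":0,"ry":0,"rz":32.5,"gripper":100},{"x":-22.5,"y":-23.2,"z":4,"rx":0,"ry":0,"rz":32.9,"gripper":100},{"x":-23.2,"y":-23.9,"z":7,"rx":0,"ry":0,"rz":32.9,"gripper":100},{"x":-23.2,"y":-23.9,"z":10,"rx":0,"ry":0,"rz":32.9,"gripper":100}])

```text
t: 40.6
ee_pos: [492.5, -349.2, 136.3]
ee_rot: [-0.0, 0.645, 0.764, -0.0]
wrist_force: [0.1, -0.8, -1.7]
finger_gap: 0.608
```

Run:
```python
from h import *
for i in range(6): c=cam('wrist','w33.png')
s=st(); near_rects(c,47,xcut=(430,530),nm='blue')
plan(490.6,-347.5,13,99.6)
P=cloud(c); Q=(P-s['ee_pos'])@q2m(s['ee_rot'])
m=(P[...,2]>18)&(abs(Q[...,0])<60)&(abs(Q[...,1])>20)&(Q[...,2]>5)
for a in range(-140,160,20):
    k=m&(Q[...,1]>=a)&(Q[...,1]<a+20)
    if k.any(): print(a,k.sum(),P[k][:,2].max().round())
```

```text
t 40.9 p [ 494.9 -346.2  140.8] yaw 99.89 zax [ 0.002 -0.002 -1.   ] F [-0.9  0.2  0.2] gap 0.61 j6 -0.98
blue 7491 c [ 490.1 -347.8] mean [ 489.8 -345.7] size [35.8 84.1] long-axis deg -80.4 px [312. 240.]
  med z 47.4
PLAN to 490.6 -347.5 13 99.6 xyz cm [-0.02 -0.47 12.78] rot deg [0.1 0.1 0.3] rows 3.1
-40 637 49.0
```

View pics/w33.png

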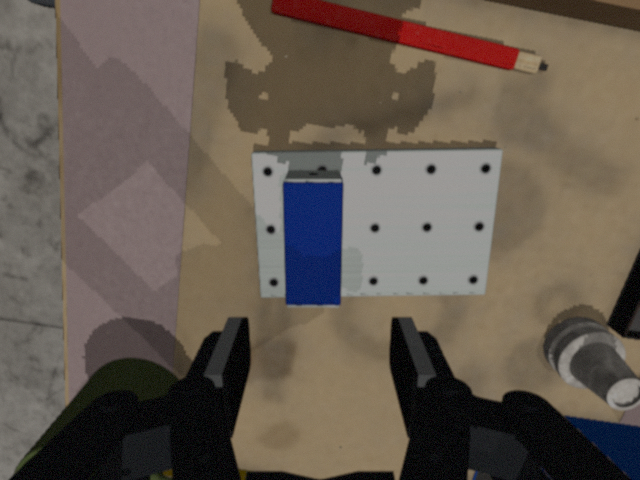

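>>> step_arm(deltas=[{"x":0,"y":-0.4,"z":2,"rx":0,"ry":0,"rz":0.3,"gripper":100},{"x":0,"y":-0.45,"z":4.5,"rx":0,"ry":0,"rz":0.3,"gripper":100},{"x":0,"y":-0.45,"z":7,"rx":0,"ry":0,"rz":0.3,"gripper":100},{"x":0,"y":-0.45,"z":9.5,"rx":0,"ry":0,"rz":0.3,"gripper":100},{"x":0,"y":-0.45,"z":11.5,"rx":0,"ry":0,"rz":0.3,"gripper":100},{"x":0,"y":-0.45,"z":12.5,"rx":0,"ry":0,"rz":0.3,"gripper":100},{"x":0,"y":-0.45,"z":12.8,"rx":0,"ry":0,"rz":0.3,"gripper":100},{"x":0,"y":-0.45,"z":12.8,"rx":0,"ry":0,"rz":0.3,"gripper":100},{"x":0,"y":-0.45,"z":12.8,"rx":0,"ry":0,"rz":0.3,"gripper":100}])

```text
t: 41.65
ee_pos: [490.6, -347.7, 12.6]
ee_rot: [0.002, 0.646, 0.764, -0.0]
wrist_force: [0.2, -1.0, 0.4]
finger_gap: 0.614
```

Run:
```python
from h import *
c=cam('wrist','w34.png');c=cam('wrist');c=cam('wrist')
st(); plan(490.4,-347.6,12.5,99.6)
```

```text
t 41.8 p [ 490.4 -347.7   12.4] yaw 99.54 zax [ 0.002 -0.002 -1.   ] F [ 0.   0.1 -0.1] gap 0.608 j6 -0.98
PLAN to 490.4 -347.6 12.5 99.6 xyz cm [ 0.01  0.   -0.01] rot deg [ 0.1  0.1 -0.1] rows 0.0
```

View pics/w34.png

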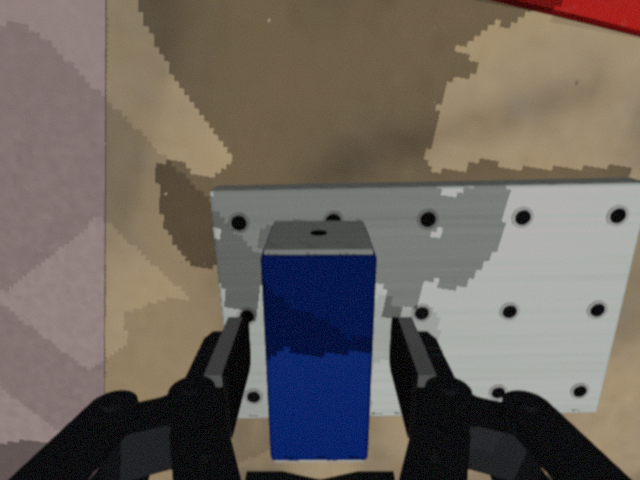

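Blue is centred between the jaws. Gripping and lifting.

>>> step_arm(deltas=[{"x":0,"y":0,"z":0,"rx":0,"ry":0,"rz":0,"gripper":120},{"x":0,"y":0,"z":0,"rx":0,"ry":0,"rz":0,"gripper":135},{"x":0,"y":0,"z":0,"rx":0,"ry":0,"rz":0,"gripper":255},{"x":0,"y":0,"z":0,"rx":0,"ry":0,"rz":0,"gripper":255},{"x":0,"y":0,"z":0,"rx":0,"ry":0,"rz":0,"gripper":255},{"x":0,"y":0,"z":0,"rx":0,"ry":0,"rz":0,"gripper":255}], squeeze=60)

```text
t: 42.3
ee_pos: [489.9, -347.3, 11.5]
ee_rot: [0.001, 0.646, 0.763, -0.0]
wrist_force: [0.2, 0.8, 5.7]
finger_gap: 0.407
```

>>> step_arm(deltas=[{"x":0,"y":0,"z":0,"rx":0,"ry":0,"rz":0,"gripper":255},{"x":0,"y":0,"z":-0.5,"rx":0,"ry":0,"rz":0,"gripper":255},{"x":0,"y":0,"z":-1,"rx":0,"ry":0,"rz":0,"gripper":255},{"x":0,"y":0,"z":-2,"rx":0,"ry":0,"rz":0,"gripper":255},{"x":0,"y":0,"z":-4,"rx":0,"ry":0,"rz":0,"gripper":255},{"x":0,"y":0,"z":-7,"rx":0,"ry":0,"rz":0,"gripper":255},{"x":0,"y":0,"z":-11,"rx":0,"ry":0,"rz":0,"gripper":255},{"x":0,"y":0,"z":-15,"rx":0,"ry":0,"rz":0,"gripper":255},{"x":0,"y":0,"z":-19,"rx":0,"ry":0,"rz":0,"gripper":255},{"x":0,"y":0,"z":-22,"rx":0,"ry":0,"rz":0,"gripper":255}])

```text
t: 43.13
ee_pos: [489.8, -347.1, 235.1]
ee_rot: [0.002, 0.646, 0.763, -0.0]
wrist_force: [-0.2, -0.8, -2.2]
finger_gap: 0.41
```

Run:
```python
from h import *
for i in range(3): c=cam('wrist','w35.png')
st(); plan(420.5,278.4,240,179.6)
```

```text
t 43.28 p [ 490.6 -348.   234.8] yaw 99.54 zax [ 0.005 -0.005 -1.   ] F [-0.5  1.4 -2. ] gap 0.408 j6 -0.98
PLAN to 420.5 278.4 240 179.6 xyz cm [62.93  3.47 -0.88] rot deg [ -0.    0.4 -80.1] rows 15.1
```

View pics/w35.png

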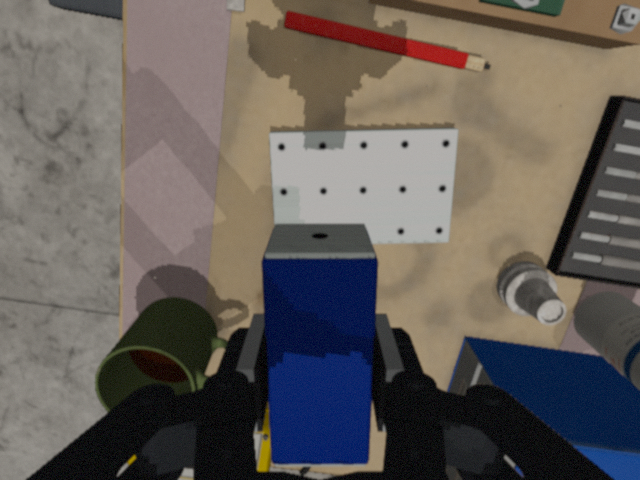

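Blue held, plate empty. Carrying it over.

>>> step_arm(deltas=[{"x":2,"y":0.1,"z":-0.5,"rx":0,"ry":0,"rz":-2,"gripper":255},{"x":5,"y":0.3,"z":-1,"rx":0,"ry":0,"rz":-6,"gripper":255},{"x":9,"y":0.5,"z":-1,"rx":0,"ry":0,"rz":-11,"gripper":255},{"x":13,"y":0.7,"z":-1,"rx":0,"ry":0,"rz":-16,"gripper":255},{"x":17,"y":0.9,"z":-1,"rx":0,"ry":0,"rz":-21,"gripper":255},{"x":21,"y":1.2,"z":-1,"rx":0,"ry":0,"rz":-26,"gripper":255},{"x":25,"y":1.4,"z":-1,"rx":0,"ry":0,"rz":-32,"gripper":255},{"x":29,"y":1.6,"z":-1,"rx":0,"ry":0,"rz":-38,"gripper":255},{"x":33,"y":1.8,"z":-1,"rx":0,"ry":0,"rz":-44,"gripper":255},{"x":37,"y":2,"z":-1,"rx":0,"ry":0,"rz":-50,"gripper":255}])

```text
t: 44.12
ee_pos: [445.7, 23.5, 238.7]
ee_rot: [-0.002, 0.26, 0.965, -0.0]
wrist_force: [0.9, -0.2, -3.0]
finger_gap: 0.406
```

Run:
```python
from h import *
st(); plan(420.5,278.4,200,179.6)
```

```text
t 44.12 p [445.7  23.5 238.7] yaw 149.8 zax [-0.003  0.001 -1.   ] F [ 0.9 -0.2 -3. ] gap 0.406 j6 -1.26
PLAN to 420.5 278.4 200 179.6 xyz cm [14.99 20.77  3.9 ] rot deg [ -0.   -0.2 -29.8] rows 6.2
```

>>> step_arm(deltas=[{"x":2.4,"y":3.3,"z":0,"rx":0,"ry":0,"rz":-5,"gripper":255},{"x":4.8,"y":6.6,"z":0,"rx":0,"ry":0,"rz":-10,"gripper":255},{"x":7.2,"y":10,"z":0,"rx":0,"ry":0,"rz":-15,"gripper":255},{"x":9.6,"y":13.3,"z":0,"rx":0,"ry":0,"rz":-20,"gripper":255},{"x":12,"y":16.6,"z":1,"rx":0,"ry":0,"rz":-25,"gripper":255},{"x":14,"y":19.4,"z":2,"rx":0,"ry":0,"rz":-29,"gripper":255},{"x":14.9,"y":20.6,"z":3,"rx":0,"ry":0,"rz":-29.8,"gripper":255},{"x":15,"y":20.8,"z":4,"rx":0,"ry":0,"rz":-29.8,"gripper":255},{"x":15,"y":20.8,"z":4,"rx":0,"ry":0,"rz":-29.8,"gripper":255}])

```text
t: 44.87
ee_pos: [421.0, 276.5, 196.5]
ee_rot: [-0.003, 0.005, 1.0, -0.001]
wrist_force: [-0.9, -0.1, -2.6]
finger_gap: 0.407
```

Run:
```python
from h import *
for i in range(5): c=cam('wrist','w36.png')
st(); plan(420.5,278.4,40,179.6)
P=cloud(c); h,s,v=[a.astype(int) for a in cv2.split(cv2.cvtColor(c['image'],cv2.COLOR_RGB2HSV))]
mrect(c,(h>105)&(h<130)&(s>150)&(v>40)&(P[...,2]<40)&(P[...,2]>-20),6,'blue floor')
```

```text
t 45.12 p [424.7 275.7 201.1] yaw 179.21 zax [ 0.001 -0.    -1.   ] F [ 0.2 -0.5 -2.3] gap 0.41 j6 -1.22
PLAN to 420.5 278.4 40 179.6 xyz cm [ 0.43  0.26 16.11] rot deg [-0.   0.  -0.4] rows 3.9
blue floor 4251 c [407.4 278.3] mean [406.4 278.4] size [44.1 65.9] long-axis deg -0.7 px [322. 182.]
```

View pics/w36.png

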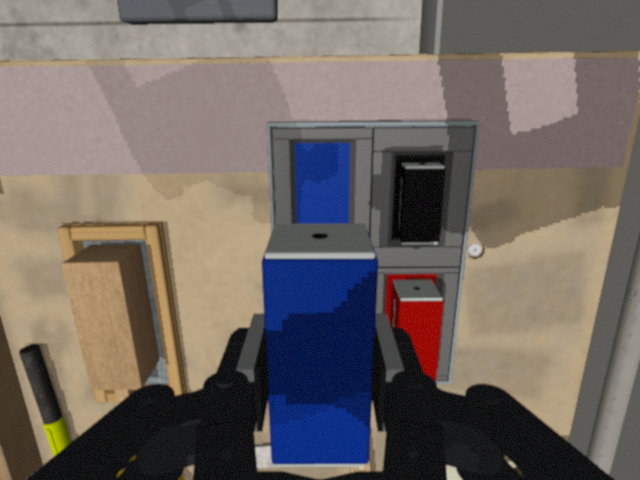

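>>> step_arm(deltas=[{"x":0.2,"y":0.1,"z":2,"rx":0,"ry":0,"rz":-0.3,"gripper":255},{"x":0.4,"y":0.2,"z":5,"rx":0,"ry":0,"rz":-0.3,"gripper":255},{"x":0.4,"y":0.2,"z":8,"rx":0,"ry":0,"rz":-0.3,"gripper":255},{"x":0.4,"y":0.2,"z":11,"rx":0,"ry":0,"rz":-0.3,"gripper":255},{"x":0.4,"y":0.2,"z":13.5,"rx":0,"ry":0,"rz":-0.3,"gripper":255},{"x":0.4,"y":0.2,"z":15.2,"rx":0,"ry":0,"rz":-0.3,"gripper":255},{"x":0.4,"y":0.2,"z":16.2,"rx":0,"ry":0,"rz":-0.3,"gripper":255},{"x":0.4,"y":0.2,"z":16.2,"rx":0,"ry":0,"rz":-0.3,"gripper":255},{"x":0.4,"y":0.2,"z":16.2,"rx":0,"ry":0,"rz":-0.3,"gripper":255}])

```text
t: 45.87
ee_pos: [420.7, 278.6, 39.3]
ee_rot: [0.0, 0.004, 1.0, 0.0]
wrist_force: [1.0, 0.1, -0.9]
finger_gap: 0.409
```

Run:
```python
from h import *
for i in range(5): c=cam('wrist','w37.png')
st(); plan(420.5,278.4,7,179.6)
```

```text
t 46.12 p [421.1 279.2  40. ] yaw 179.63 zax [ 0.003  0.001 -1.   ] F [-0.5  0.5 -2.3] gap 0.408 j6 -1.21
PLAN to 420.5 278.4 7 179.6 xyz cm [ 0.07 -0.09  3.3 ] rot deg [0.1 0.1 0. ] rows 0.8
```

View pics/w37.png

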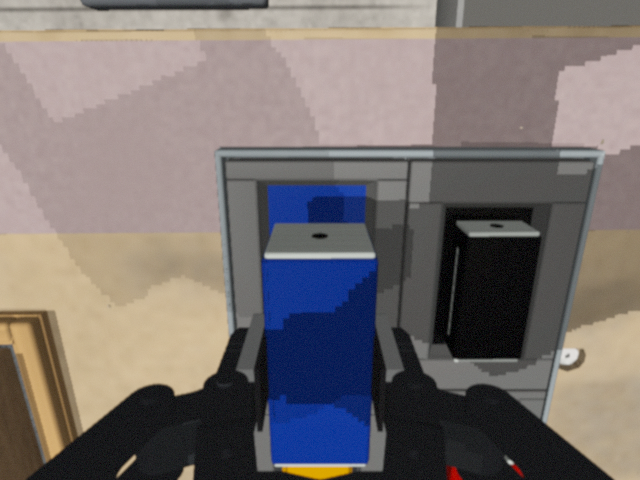

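>>> step_arm(deltas=[{"x":0,"y":-0.05,"z":1,"rx":0,"ry":0,"rz":0,"gripper":255},{"x":0,"y":-0.05,"z":2,"rx":0,"ry":0,"rz":0,"gripper":255},{"x":0,"y":-0.05,"z":2.7,"rx":0,"ry":0,"rz":0,"gripper":255},{"x":0,"y":-0.05,"z":3.1,"rx":0,"ry":0,"rz":0,"gripper":255},{"x":0,"y":-0.05,"z":3.25,"rx":0,"ry":0,"rz":0,"gripper":255},{"x":0,"y":-0.05,"z":3.25,"rx":0,"ry":0,"rz":0,"gripper":255},{"x":0,"y":-0.05,"z":3.25,"rx":0,"ry":0,"rz":0,"gripper":255}])

```text
t: 46.7
ee_pos: [419.8, 278.3, 5.7]
ee_rot: [-0.0, 0.003, 1.0, -0.0]
wrist_force: [-0.4, 0.2, -1.8]
finger_gap: 0.408
```

Run:
```python
from h import *
for i in range(2): c=cam('wrist','w38.png'); st()
```

```text
t 46.75 p [419.9 278.3   5.7] yaw 179.64 zax [-0. -0. -1.] F [ 1.1 -0.8 -2.3] gap 0.404 j6 -1.22
t 46.8 p [419.9 278.3   5.7] yaw 179.64 zax [-0. -0. -1.] F [-0.7  0.1 -1.8] gap 0.407 j6 -1.22
```

View pics/w38.png

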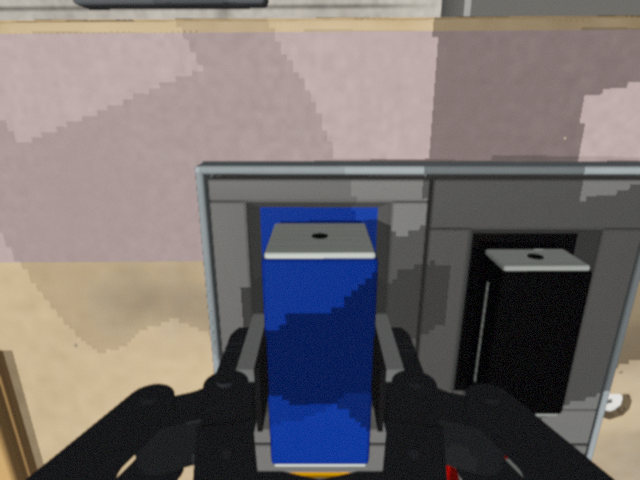

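Just above the floor. Down 1 mm, then release and rise.

>>> step_arm(deltas=[{"x":0,"y":0,"z":0.05,"rx":0,"ry":0,"rz":0,"gripper":255},{"x":0,"y":0,"z":0.1,"rx":0,"ry":0,"rz":0,"gripper":255},{"x":0,"y":0,"z":0.1,"rx":0,"ry":0,"rz":0,"gripper":255}])

```text
t: 47.05
ee_pos: [420.0, 278.4, 5.5]
ee_rot: [-0.0, 0.003, 1.0, -0.0]
wrist_force: [-3.0, -0.4, 4.5]
finger_gap: 0.407
```

>>> step_arm(deltas=[{"x":0,"y":0,"z":0,"rx":0,"ry":0,"rz":0,"gripper":140},{"x":0,"y":0,"z":0,"rx":0,"ry":0,"rz":0,"gripper":125},{"x":0,"y":0,"z":0,"rx":0,"ry":0,"rz":0,"gripper":110},{"x":0,"y":0,"z":0,"rx":0,"ry":0,"rz":0,"gripper":110},{"x":0,"y":0,"z":-1,"rx":0,"ry":0,"rz":0,"gripper":110},{"x":0,"y":0,"z":-4,"rx":0,"ry":0,"rz":0,"gripper":110},{"x":0,"y":0,"z":-8,"rx":0,"ry":0,"rz":0,"gripper":110},{"x":0,"y":0,"z":-12,"rx":0,"ry":0,"rz":0,"gripper":110},{"x":0,"y":0,"z":-16,"rx":0,"ry":0,"rz":0,"gripper":110},{"x":0,"y":0,"z":-20,"rx":0,"ry":0,"rz":0,"gripper":100}])

```text
t: 47.88
ee_pos: [419.6, 278.2, 207.9]
ee_rot: [0.0, 0.003, 1.0, 0.0]
wrist_force: [0.4, 1.1, -0.8]
finger_gap: 0.61
```

Run:
```python
from h import *
for i in range(3): c=cam('wrist')
st(); near_rects(c,41,5,(421,278),65,nm='blue top'); plan(560,220,340,179.6)
```

```text
t 48.03 p [422.5 279.4 210.1] yaw 179.64 zax [ 0.009  0.003 -1.   ] F [-0.4  0.1 -0.3] gap 0.61 j6 -1.22
blue top 4704 c [421.2 278.8] mean [419.5 278.8] size [35.8 83.2] long-axis deg -0.4 px [316. 201.]
  med z 41.3
PLAN to 560 220 340 179.6 xyz cm [-13.9   -5.81 -12.89] rot deg [0.2 0.5 0. ] rows 4.8
```

Blue: (421.2, 278.8), top 41.3 (expected 41). Final look from above over the case and tray.

>>> step_arm(deltas=[{"x":1,"y":-2,"z":-4,"rx":0,"ry":0,"rz":0,"gripper":100},{"x":1,"y":-4,"z":-8,"rx":0,"ry":0,"rz":0,"gripper":100},{"x":1,"y":-6,"z":-12,"rx":0,"ry":0,"rz":0,"gripper":100},{"x":1,"y":-7,"z":-15,"rx":0,"ry":0,"rz":0,"gripper":100},{"x":1,"y":-7,"z":-16,"rx":0,"ry":0,"rz":0,"gripper":100},{"x":1,"y":-7,"z":-16,"rx":0,"ry":0,"rz":0,"gripper":100},{"x":1,"y":-7,"z":-16,"rx":0,"ry":0,"rz":0,"gripper":100}])

```text
t: 48.62
ee_pos: [409.4, 208.4, 364.3]
ee_rot: [-0.0, 0.003, 1.0, 0.0]
wrist_force: [0.2, 0.5, -0.5]
finger_gap: 0.61
```

Run:
```python
from h import *
for i in range(5): c=cam('wrist','w39.png')
st()
near_rects(c,46,5,(538,357),65,nm='red'); near_rects(c,41,5,(421,278),65,nm='blue'); near_rects(c,31,4,(538,278),60,nm='gold'); near_rects(c,26,4,(421,357),60,nm='black'); near_rects(c,50,6,(528,98),110,nm='rail body')
P=cloud(c); h,s,v=[a.astype(int) for a in cv2.split(cv2.cvtColor(c['image'],cv2.COLOR_RGB2HSV))]
m=(abs(P[...,0]-529)<100)&(abs(P[...,1]-98)<55)&(s>75)&(P[...,2]>8)&(P[...,2]<20); mrect(c,m,14,'tray rim')
near_rects(c,14,3.5,(529,98),105,nm='tray rim by depth')
```

```text
t 48.87 p [408.8 208.6 363.2] yaw 179.67 zax [-0.003 -0.001 -1.   ] F [0.3 0.1 0.1] gap 0.608 j6 -1.35
red 2087 c [536.8 355.9] mean [536. 356.] size [36.7 90.6] long-axis deg -0.3 px [442. 284.]
  med z 46.1
blue 2330 c [420.9 278.3] mean [419.8 278.4] size [36.3 82.2] long-axis deg -0.4 px [381. 188.]
  med z 41.3
gold 1341 c [537.7 277.6] mean [537.4 277.7] size [32.1 70. ] long-axis deg -0.3 px [376. 280.]
  med z 31.1
black 1497 c [421.5 356.7] mean [421.3 356.8] size [32.8 63.4] long-axis deg -0.3 px [447. 186.]
  med z 26.2
rail body 3590 c [514.5  98.8] mean [512.4  98.8] size [ 45.7 119. ] long-axis deg 0.4 px [227. 268.]
  med z 50.2
tray rim 3237 c [526.5  98.1] mean [514.1 100.1] size [ 85.3 178.1] long-axis deg 0.3 px [234. 257.]
tray rim by depth 3052 c [526.9  97.9] mean [514.3  99.2] size [ 84.9 177.4] long-axis deg 0.3 px [233. 257.]
  med z 14.0
```

View pics/w39.png

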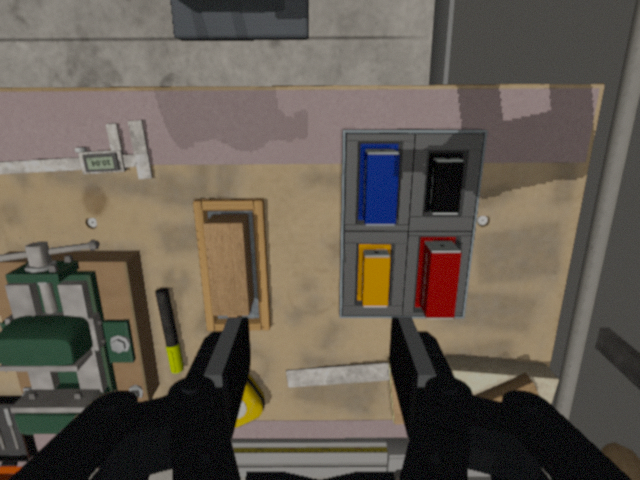

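The picture shows all four blocks in their own pockets (right, rows 130–315) and the rail in the tray (col 230). In this one view, the tray rim's centre is x 526.7. The rail centre is 514.5 + 10 = 524.5, so it is 2 mm off. Handing in.

Run:
```python
from h import *
print(env.hand_in()); st()
```

```text
the job is handed in; nothing more can be done
None
the job is handed in; nothing more can be done
```

The set-up is down and the job was handed in at about 49 s of the 144 s. The rail is in the felt tray, and the black, gold, red and blue blocks are each in the pocket of their colour. Nothing was dropped, and the arm is clear of everything. The hand-in reported no verdict.

**Last checks, all from one wrist picture:**
- **Rail:** it lies about 2 mm from the tray's centre and is aligned within 0.2°. Its top is at 50.2 mm (expected 50).
- **Blocks:** each lies within about 2 mm of its pocket's centre and is aligned within about 0.5°. The tops are at 46.1 mm (red), 41.3 mm (blue), 31.1 mm (gold) and 26.2 mm (black), against 46, 41, 31 and 26 expected, so all lie flat on the floors.
- **Contact:** the gripper had risen from every piece, and the wrist force read about 0 N.

**What disagreed or went wrong:**
- **Fingertip position:** the two cameras agreed that the open fingertips stand about 28 mm behind the reported TCP. The description implies about 5 mm. I noticed only after the rail was moved, so it had been held by about its top 6 mm. I used the measured value for the blocks.
- **Rail release:** I mistakenly gave the 12 mm lowering twice, so the gripper went 12 mm lower than intended while opening. The force at the end of that move was near zero, and the rail stayed in place.

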